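# Put three mixed-up motorcycle spares back into their own stock trays

## Robot

A 7-joint arm with a two-finger parallel gripper is mounted at the origin on the work surface. World frame = base frame: x ahead of the robot, y to its left, z up, the work surface at z = 0. Lengths are in m, angles in rad, forces in N, time in s.
With the tool pointing down it reaches from about 0.4 to 0.925 m from the base axis. Payload 5.6 kg.
Tool frame: the origin (TCP) lies on the centre line of the jaws, within the pads' length; the fingertips stand 14 mm ahead of it and the grasp point (between the pads) lies 5 mm behind it; x points along the fingers, y is the direction in which the jaws open and shut, and the axes are right-handed (so a half turn about x gives the same grasp; the last joint's range is limited). The gripper opens to 85 mm and grips with 20 to 120 N. Pads are 22 mm wide; open, the fingers measure 114 mm over their backs; the gripper's body (76 mm by 85 mm) begins 54 mm behind the grasp point. The pads swing forward as they close: fully open they stand 13 mm farther back than shut.
Start: joints at [1.225, 0.468, -0.012, 1.603, 0.006, 1.071, -0.056], TCP at [0.194, -0.62, 0.245] pointing down, gripper open.
Joint ranges: [-2.53, 2.53], [-0.31, 2.02], [-1.57, 1.55], [0.28, 2.44], [-1.29, 4.43], [0.15, 1.84], [-2.92, 2.92]. Speed limits (rad/s): [2.57, 2.57, 3.14, 3.14, 3.14, 3.14, 3.14].

## Interface

Orientations are given as a 3x3 rotation matrix whose columns are the frame's x, y, z axes.
In Python, from station import env gives the robot as it stands. The module is installed in compiled form; this text tells all that it offers.
- The arm moves only by the tool move_arm, never from a script. Its argument "targets" is a list of rows, each an object of numbers: "x", "y", "z": the shift along the tool's x, y, z in mm; "wx", "wy", "wz": the turn, a rotation vector about the tool's x, y, z in degrees; "jaw": the gripper command: -1 is fully open, 1 is shut, values between are in proportion. In form: [{"x": .., "y": .., "z": .., "wx": .., "wy": .., "wz": .., "jaw": ..}, ...]. A call has 1 to 12 rows; each row is the pose to reach, as a shift and turn from the pose commanded when the call began, along the tool's axes at that moment; what a row does not reach only later rows make up. A row lasts 1/12 s, in which the tool goes at most 41.7 mm and 7.16 degrees, less where a joint would pass 70% of its speed; a pose out of reach is approached as far as the arm can. A call with a gripper value outside its range is refused whole. The fingers move at their own pace and stop on an object; "newtons" is the grip in N (left out, the last holds). Time passes only in rows, so rows that repeat a pose let the fingers close. It gives the time, the measured TCP pose, the force and the opening at its end, in the units of the state.
- env.sense(): the state, without advancing time (a new reading comes with each control period).
- env.read_camera(name): name is "side" or "top"; returns a dict with "img" (420x560x3 uint8, red, green, blue), "fx", "fy", "cx", "cy" (pixels), "k1" (the pictures are not rectified: a ray, as slopes to the right and down, at radius r is drawn at 1 + k1 r^2 times it, then the intrinsics apply), "T" (4x4, takes a point from camera to world coordinates). Camera axes: x right, y up, looking along -z (the intrinsics and any distortion apply to the point x, -y, -z); pixel columns grow to the right and rows downward; lengths in m; the calibration is good to about 2 mm. A picture is of the moment at which its call begins. There is no depth.
- env.hand_in(): hands the job in, once; it reports no verdict.
Trained networks look in the newest picture that a camera, given by its name, has taken for a name from the list of things; names that differ only in an ending like _2 or _b are one class to them, and where a whole thing is asked for, a point or a joint stands for the part that bears it (a point fixed in the world has none). Each returns a list of dicts, best first, with "p" (0 to 1); they miss things now and then, are a little off and sometimes report something else, mostly with a low value. They report only what shows in the picture. A call takes as long as a camera call. They do not tell look-alikes from the thing itself.
- env.spot_in(camera, thing): "xy" ([column, row] in pixels, amid what is visible of it).
- env.masks_of(camera, thing): "region" (420x560 bool, what is visible of it) and "xy" ([column, row] in pixels, amid what is visible of it).
- env.place_of(camera, thing): "xy" ([column, row] in pixels: a listed point, or the origin of a listed thing).
The state is a dict: "time_s": time; "joints": joint angles; "qd": joint speeds; "effort": joint torques, N m; "position": TCP position; "orientation": TCP orientation; "wrist_force": force on the tool from outside, world axes, zero at the start; "wrist_torque": the same for the moment, N m; "grip_width": finger opening in m.
Only numpy, scipy, OpenCV 4.12 (cv2) and the standard library are available. Lean on these libraries where they do the work, as an engineer would, in place of code of your own. Each camera call takes 0.05 s, during which the arm holds its last target.

## Task

The loose piston, sprocket and foot peg got into each other's stock trays on the parts counter: put each one back flat in the empty front place of the tray that holds more of its own kind, the same way up as it lies now. A place takes only one part, so let one wait on the green rubber mat, released, while you change the others over. Set the parts down, do not drop them, and do not shove or tip the jar, the small carton and the spanner between the trays.

Things in the scene. Friction and masses are not known exactly. Their poses are not given: they have to be found in the camera images.
- piston: Loose engine piston of bare aluminium, a plain cylinder 58 mm across and 44 mm high, standing crown up (three dark ring grooves near the top, pin bore low in the side), about 170 g. Origin: centre of its underside, z up.
- sprocket: Loose small steel drive sprocket lying flat, collar up, about 240 g: toothed plate 67 mm across the teeth and 8 mm thick, with a round collar 34 mm across on top of it, from 8 to 24 mm above its underside. The collar is the easy grip. Origin: centre of its underside, z up.
- footpeg: Loose rider's foot peg lying flat, about 220 g, 104 mm long: black ribbed rubber block 30 mm wide, 32 mm high (x -52 to 28 mm), then a steel flange (32 wide, 34 high) and a flat steel tongue. Origin: underside, below the middle of its overall length; x along its length to the tongue, y across, z up. Grip it across the width on the rubber.
- piston_tray: Blue tray, fixed. Behind (+x) stay two more pistons, packed tight, tops 48 mm above the counter. Its one free place is the front cell, 86 (x) by 118 mm (y) inside; the foot peg only fits across it, along y. Origin: underside, below the place's centre; z up. Floor 4 mm thick; rims and divider 4 mm thick, 14 mm high above the counter. Tray outside: x -47 to 125, y -63 to 63 mm; stock cell x 47 to 121 mm.
- sprocket_tray: Blue tray, fixed. Behind (+x) stay two more sprockets, stacked tight, top 52 mm above the counter. Its one free place is the front cell, 86 (x) by 118 mm (y) inside; the foot peg only fits across it, along y. Origin: underside, below the place's centre; z up. Floor 4 mm thick; rims and divider 4 mm thick, 14 mm high above the counter. Tray outside: x -47 to 125, y -63 to 63 mm; stock cell x 47 to 121 mm.
- footpeg_tray: Blue tray, fixed. Behind (+x) stay two more foot pegs, packed tight, tops 38 mm above the counter. Its one free place is the front cell, 86 (x) by 118 mm (y) inside; the foot peg only fits across it, along y. Origin: underside, below the place's centre; z up. Floor 4 mm thick; rims and divider 4 mm thick, 14 mm high above the counter. Tray outside: x -47 to 125, y -63 to 63 mm; stock cell x 47 to 121 mm.
- mat: Dark green ribbed rubber counter mat, 140 x 140 mm and 4 mm thick, fixed on the counter and empty at the start: the free spot. Origin: centre of its underside, z up.
- jar: Bystander: small jar with a black lid, 38 mm across and 68 mm high, standing loose between the trays. Origin: centre of its underside, z up.
- carton: Bystander: small closed cardboard box, 56 x 34 x 30 mm (x, y, z), lying loose between the trays. Origin: centre of its underside, z up.
- spanner: Bystander: steel spanner 150 mm long, lying loose on the counter between the trays, along its own x. Origin on its underside near the middle of its length.
Not all that is in view belongs to the job. Of the things like the piston, leave any that is red; of the rest the larger one is meant.

How it is judged:
By the outcome, as a careful person would: the job done as asked, in the order asked, and still so for the second after the job is handed in, with the robot touching nothing.
It also fails if it takes over 102 s, if anything falls off the work surface, if the arm or the gripper's body presses on something with over 40 N, if the wrist force passes 120 N, or if a joint passes its speed limit or range.

## Working session

There is one attempt and no reset: what is moved stays moved. The work goes in short steps, Python scripts to look and compute and a tool call to move; the robot and the scene stay as the last step left them, time stands still between calls to the robot, and variables do not carry over. Pictures are saved under pics/ and viewed, and the job is handed in when it is done.

Besides the shell and the picture viewer there is one more tool, called after ">>>" as a command line: name --argument value ..., lists and objects as JSON in quotes. move_arm: Moves the arm, as the interface text tells. Its arguments: {"type":"object","properties":{"targets":{"type":"array","items":{"type":"object","properties":{"x":{"type":"number"},"y":{"type":"number"},"z":{"type":"number"},"wx":{"type":"number"},"wy":{"type":"number"},"wz":{"type":"number"},"jaw":{"type":"number"}}}},"newtons":{"type":"number"}},"required":["targets"]}

```bash
mkdir -p pics
cat > h.py <<'E'
import numpy as np, cv2
from station import env
def snap(c,fn=None):
    d=env.read_camera(c)
    if fn: cv2.imwrite('pics/'+fn,cv2.cvtColor(d['img'],cv2.COLOR_RGB2BGR))
    return d
def ray(d,uv):
    x=(uv[0]-d['cx'])/d['fx'];y=(uv[1]-d['cy'])/d['fy']
    rd=np.hypot(x,y);r=rd
    for _ in range(50): r=rd/(1+d['k1']*r*r)
    s=r/rd if rd>0 else 1
    v=np.array([x*s,-y*s,-1]);T=np.array(d['T'])
    return T[:3,3],T[:3,:3]@v
def at(d,uv,z):
    o,v=ray(d,uv);return o+v*(z-o[2])/v[2]
def proj(d,p):
    T=np.array(d['T']);q=T[:3,:3].T@(np.array(p)-T[:3,3])
    x=q[0]/-q[2];y=-q[1]/-q[2];k=1+d['k1']*(x*x+y*y)
    return d['cx']+d['fx']*x*k,d['cy']+d['fy']*y*k
E
python3 - <<'E'
from h import *
s=env.sense();print(s['position'],s['orientation'],s['time_s'])
for c in('top','side'):
    d=snap(c,c+'0.png');print(c,d['fx'],d['k1'],np.round(d['T'],3).tolist())
    for t in['piston','sprocket','footpeg','piston_tray','sprocket_tray','footpeg_tray','mat','jar','carton','spanner']:
        for r in env.place_of(c,t)[:4]:
            print(t,round(r['p'],2),np.round(r['xy']),np.round(at(d,r['xy'],0.004 if t in('piston','sprocket','footpeg') else 0)[:2],3))
print(env.sense()['time_s'])
E
```

```text
[ 0.19356792 -0.61993851  0.24433224] [[-6.74335593e-04  2.98070389e-01 -9.54543654e-01]
 [ 1.67566249e-03 -9.54542195e-01 -2.98071117e-01]
 [-9.99998369e-01 -1.80049296e-03  1.44216405e-04]] 0.0
top 449.58010344551354 -0.025978141780938265 [[0.026, 0.986, -0.165, 0.331], [-1.0, 0.028, 0.009, -0.004], [0.013, 0.165, 0.986, 1.045], [0.0, 0.0, 0.0, 1.0]]
piston 0.87 [427. 272.] [ 0.375 -0.359]
piston 0.86 [374. 278.] [ 0.357 -0.237]
piston 0.59 [426. 221.] [ 0.493 -0.362]
sprocket 0.82 [334. 203.] [ 0.531 -0.144]
footpeg 0.69 [106. 202.] [0.518 0.395]
footpeg 0.59 [219. 219.] [0.485 0.126]
piston_tray 0.96 [221. 216.] [0.493 0.122]
sprocket_tray 0.78 [431. 226.] [ 0.483 -0.374]
footpeg_tray 0.73 [336. 203.] [ 0.532 -0.148]
mat 0.69 [105. 200.] [0.522 0.397]
jar 0.63 [165. 194.] [0.542 0.258]
carton 0.92 [273. 208.] [0.515 0.   ]
carton 0.61 [431. 229.] [ 0.476 -0.373]
spanner 0.94 [383. 174.] [ 0.605 -0.261]
side 392.416990123079 -0.028005728668605956 [[-0.806, 0.443, -0.392, 0.17], [-0.591, -0.588, 0.553, 0.504], [0.015, 0.677, 0.736, 0.71], [0.0, 0.0, 0.0, 1.0]]
piston 0.83 [389. 194.] [ 0.36  -0.231]
piston 0.8 [365. 146.] [ 0.503 -0.37 ]
piston 0.69 [406. 167.] [ 0.368 -0.357]
piston 0.65 [263. 267.] [0.479 0.135]
sprocket 0.68 [310. 181.] [ 0.548 -0.152]
footpeg 0.69 [266. 261.] [0.486 0.119]
piston_tray 0.96 [264. 269.] [0.477 0.136]
sprocket_tray 0.83 [369. 146.] [ 0.496 -0.384]
footpeg_tray 0.72 [312. 186.] [ 0.536 -0.141]
mat 0.71 [161. 355.] [0.511 0.397]
jar 0.89 [205. 293.] [0.537 0.255]
carton 0.74 [265. 267.] [0.478 0.132]
carton 0.64 [284. 220.] [ 0.524 -0.003]
spanner 0.6 [310. 152.] [ 0.615 -0.255]
1.1
```

View pics/top0.png

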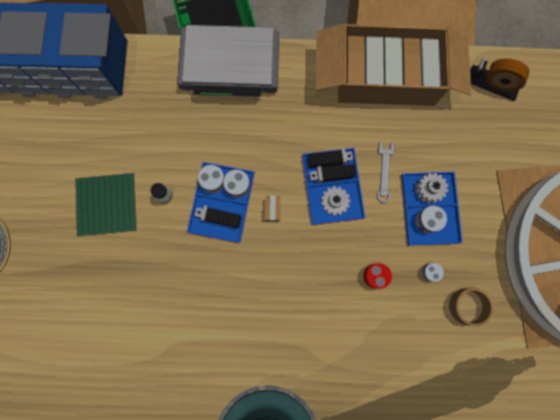

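View pics/side0.png

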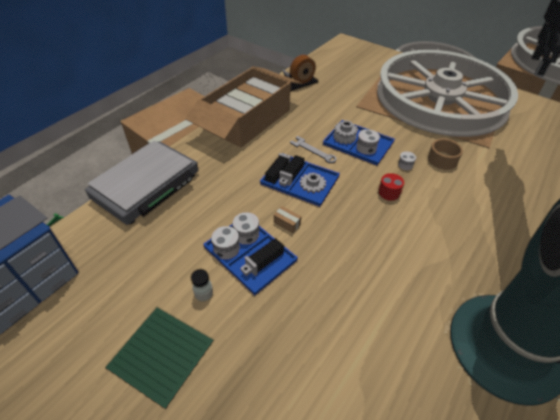

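```bash
cat >> h.py <<'E'
from scipy.optimize import minimize
def box(x0,x1,y0,y1,z0,z1): return np.array([[x,y,z] for x in(x0,x1) for y in(y0,y1) for z in(z0,z1)])
def cyl(r,z0,z1):
    a=np.linspace(0,2*np.pi,36,endpoint=False);return np.array([[r*np.cos(t),r*np.sin(t),z] for t in a for z in(z0,z1)])
M={'tray':[box(-.047,.125,-.063,.063,0,.014)],'piston':[cyl(.029,0,.044)],'sprocket':[cyl(.0325,0,.008),cyl(.017,.008,.024)],
'footpeg':[box(-.052,.028,-.015,.015,0,.032),box(.028,.034,-.016,.016,0,.034),box(.034,.052,-.011,.011,.008,.024)],
'mat':[box(-.07,.07,-.07,.07,0,.004)],'jar':[cyl(.019,0,.068)],'carton':[box(-.028,.028,-.017,.017,0,.03)]}
S=4
def render(d,model,p,z0):
    im=np.zeros((420*S,560*S),np.uint8);c,s=np.cos(p[2]),np.sin(p[2])
    for h in model:
        w=np.c_[p[0]+c*h[:,0]-s*h[:,1],p[1]+s*h[:,0]+c*h[:,1],z0+h[:,2]]
        uv=np.array([proj(d,q) for q in w])*S+S/2
        cv2.fillConvexPoly(im,cv2.convexHull(uv.astype(np.float32)).astype(np.int32),1)
    return im>0
def fit(dm,model,p0,z0,yaw=True):
    ms=[(d,cv2.resize(m.astype(np.uint8)*255,(560*S,420*S),interpolation=cv2.INTER_LINEAR)>127) for d,m in dm]
    def f(v):
        p=[v[0],v[1],v[2]/3 if yaw else p0[2]];e=0
        for d,m in ms:
            r=render(d,model,p,z0);e-=(r&m).sum()/(r|m).sum()
        return e/len(ms)
    b=None
    for dy in((0,) if not yaw else(-.15,0,.15)):
        st=np.array([p0[0],p0[1],3*(p0[2]+dy)])
        sim=[st]+[st+np.eye(3)[i]*(.01,.01,.2)[i] for i in range(3)]
        r=minimize(f,st,method='Nelder-Mead',options=dict(initial_simplex=sim,xatol=2e-4,fatol=1e-4,maxfev=120))
        if b is None or r.fun<b.fun:b=r
    return np.array([b.x[0],b.x[1],b.x[2]/3 if yaw else p0[2]]),-b.fun
def hull(m):
    c,_=cv2.findContours(m.astype(np.uint8),cv2.RETR_EXTERNAL,cv2.CHAIN_APPROX_NONE)
    h=cv2.convexHull(np.vstack(c));o=np.zeros(m.shape,np.uint8);cv2.fillConvexPoly(o,h,1);return o>0
def blue(d,xy,R=.14):
    im=d['img'].astype(int);m=(im[...,2]>90)&(im[...,2]>im[...,0]+60)
    n,l,st,ce=cv2.connectedComponentsWithStats(m.astype(np.uint8))
    keep=np.zeros(m.shape,bool)
    for i in range(1,n):
        if st[i,4]>20 and np.linalg.norm(at(d,ce[i],.01)[:2]-xy)<R:keep|=l==i
    return keep
def part(c,d,t,xy,R=.05):
    b=None
    for r in env.masks_of(c,t):
        m=r['region'];ys,xs=np.nonzero(m)
        q=np.linalg.norm(at(d,(xs.mean(),ys.mean()),.02)[:2]-xy)
        if q<R and(b is None or q<b[0]):b=(q,m)
    return None if b is None else b[1]
E
cat > m.py <<'E'
from h import *
D={c:snap(c) for c in('top','side')}
for n,p in dict(piston_tray=(.49,.122,-.2),sprocket_tray=(.49,-.375,0),footpeg_tray=(.535,-.148,.1)).items():
    c=np.array(p[:2])+[.04,0]
    for cs in(('top',),('side',),('top','side')):
        r=fit([(D[k],hull(blue(D[k],c))) for k in cs],M['tray'],p,0);print(n,cs,np.round(r[0],4),round(r[1],3))
for n,p,z in(('piston',(.495,-.365,0),.004),('sprocket',(.535,-.148,0),.004),('footpeg',(.485,.125,np.pi/2-.2),.004),('mat',(.516,.397,0),0),('jar',(.54,.256,0),0),('carton',(.52,0,0),0)):
    dm=[]
    for k in D:
        m=part(k,D[k],n,np.array(p[:2]))
        if m is not None:
            dm.append((D[k],m))
    for a in [[x] for x in dm]+[dm]:
        r=fit(a,M[n],p,z,n not in('piston','sprocket','jar'));print(n,len(dm),len(a),np.round(r[0],4),round(r[1],3))
print(env.sense()['time_s'])
E
time python3 m.py
```

```text
piston_tray ('top',) [ 0.4869  0.1298 -0.165 ] 0.914
piston_tray ('side',) [ 0.4908  0.1266 -0.1521] 0.809
piston_tray ('top', 'side') [ 0.4873  0.1294 -0.1724] 0.857
sprocket_tray ('top',) [ 0.486  -0.376   0.0716] 0.959
sprocket_tray ('side',) [ 0.4905 -0.3878  0.0959] 0.719
sprocket_tray ('top', 'side') [ 0.4868 -0.3764  0.0641] 0.831
footpeg_tray ('top',) [ 0.5331 -0.1455  0.1508] 0.968
footpeg_tray ('side',) [ 0.5391 -0.1535  0.1638] 0.736
footpeg_tray ('top', 'side') [ 0.5335 -0.1454  0.1479] 0.846
piston 2 1 [ 0.4934 -0.3643  0.    ] 0.968
piston 2 1 [ 0.4955 -0.3659  0.    ] 0.949
piston 2 2 [ 0.494  -0.3644  0.    ] 0.943
sprocket 2 1 [ 0.5351 -0.144   0.    ] 0.903
sprocket 2 1 [ 0.5383 -0.1464  0.    ] 0.952
sprocket 2 2 [ 0.5363 -0.1456  0.    ] 0.908
footpeg 2 1 [0.4867 0.1274 1.3831] 0.927
footpeg 2 1 [0.4896 0.1276 1.4136] 0.874
footpeg 2 2 [0.4876 0.1274 1.3762] 0.888
mat 2 1 [0.5124 0.3964 0.1289] 0.968
mat 2 1 [0.5144 0.3965 0.1233] 0.98
mat 2 2 [0.5138 0.3965 0.1202] 0.971
jar 1 1 [0.537  0.2538 0.    ] 0.854
jar 1 1 [0.537  0.2538 0.    ] 0.854
carton 2 1 [0.5108 0.0026 0.03  ] 0.97
carton 2 1 [ 0.5142  0.0015 -0.0207] 0.939
carton 2 2 [0.5113 0.0025 0.0273] 0.933
1.8
real	0m28.686s
user	0m25.615s
sys	0m0.745s
```

Run:
```python
import cv2
a=cv2.imread('pics/top0.png')
cv2.imwrite('pics/z0.png',cv2.resize(a[150:260,180:380],None,fx=4,fy=4,interpolation=cv2.INTER_CUBIC))
a=cv2.imread('pics/side0.png')
cv2.imwrite('pics/z1.png',cv2.resize(a[115:295,200:400],None,fx=3,fy=3,interpolation=cv2.INTER_CUBIC))
```

```text
(no output)
```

View pics/z0.png

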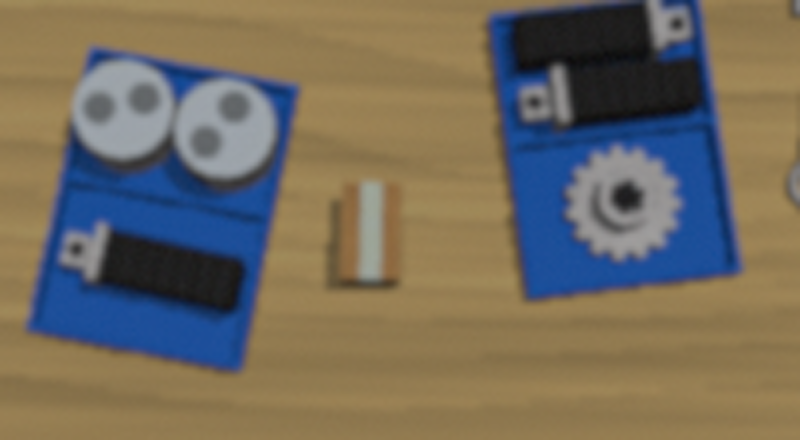

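View pics/z1.png

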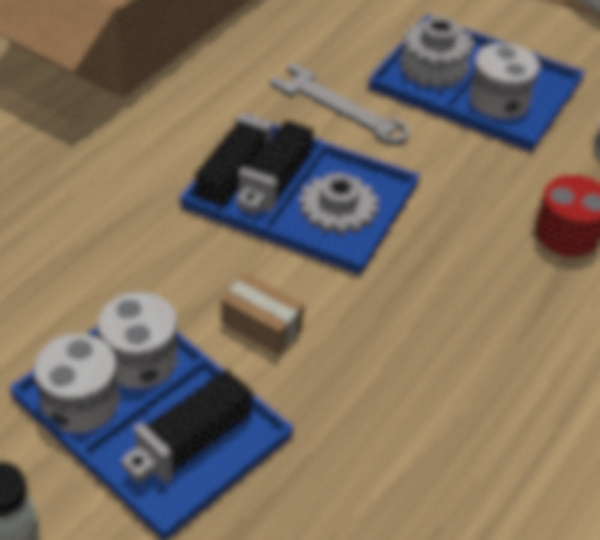

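```bash
cat > ov.py <<'E'
from h import *
d=snap('top');K=4
im=cv2.cvtColor(d['img'],cv2.COLOR_RGB2BGR);im=cv2.resize(im,None,fx=K,fy=K,interpolation=cv2.INTER_CUBIC)
def pl(pts,p,col):
    c,s=np.cos(p[2]),np.sin(p[2])
    uv=np.array([proj(d,(p[0]+c*a-s*b,p[1]+s*a+c*b,z)) for a,b,z in pts])*K+K/2
    cv2.polylines(im,[uv.astype(np.int32)],True,col,1)
for p in((.487,.129,-.17),(.486,-.376,.068),(.533,-.1455,.15)):
    for z,col in((0,(0,0,255)),(.014,(0,255,255))): pl([(-.047,-.063,z),(.125,-.063,z),(.125,.063,z),(-.047,.063,z)],p,col)
    pl([(.043,-.059,.014),(.043,.059,.014)],p,(0,255,0))
pl([(-.052,-.015,.036),(.028,-.015,.036),(.028,.015,.036),(-.052,.015,.036)],(.487,.1274,1.385),(255,255,0))
pl([(-.052,-.0,.02),(.052,0,.02)],(.487,.1274,1.385),(255,255,0))
for q,r,z in(((.4937,-.3645),.029,.048),((.536,-.145),.017,.028),((.536,-.145),.0335,.012),((.537,.254),.019,.068)):
    pl([(r*np.cos(t),r*np.sin(t),z) for t in np.linspace(0,6.28,40)],(*q,0),(255,0,255))
cv2.imwrite('pics/o1.png',im[150*K:260*K,180*K:380*K]);cv2.imwrite('pics/o2.png',im[160*K:260*K,300*K:500*K])
cv2.imwrite('pics/o3.png',im[150*K:260*K,70*K:270*K])
E
python3 ov.py
```

```text
(no output)
```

View pics/o1.png

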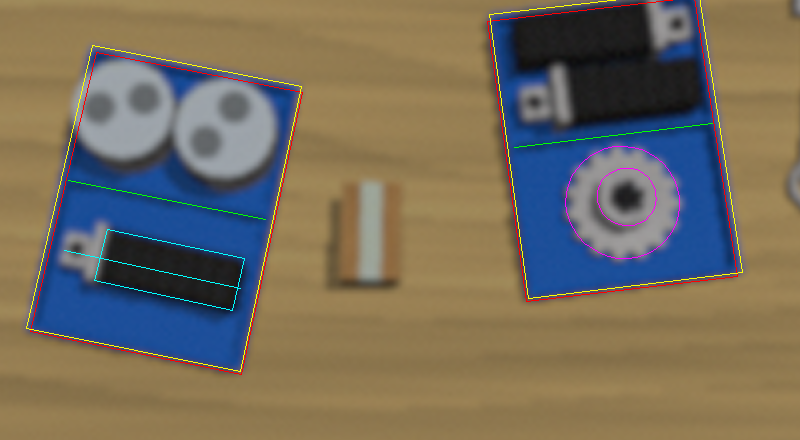

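View pics/o2.png

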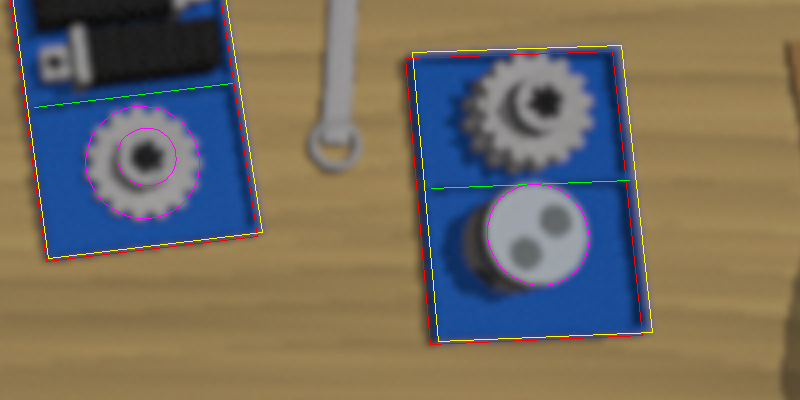

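```bash
cat > g.py <<'E'
import sys
from h import *
from scipy.spatial.transform import Rotation as Rn
# usage: g.py x y z yawdeg [more quadruples], all relative to present pose
s=env.sense();p=np.array(s['position']);R=np.array(s['orientation'])
print('now',np.round(p,4),'yaw',round(np.degrees(np.arctan2(R[1,1],R[0,1])),1),'t',s['time_s'],'w',round(s['grip_width'],4),'F',np.round(s['wrist_force'],1),'j7',round(s['joints'][6],2))
a=list(map(float,sys.argv[1:]))
for i in range(0,len(a),4):
    y=np.radians(a[i+3]);X=np.array([0,0,-1.]);Y=np.array([np.cos(y),np.sin(y),0]);G=np.c_[X,Y,np.cross(X,Y)]
    print(np.round(R.T@(np.array(a[i:i+3])-p)*1000,1),np.round(np.degrees(Rn.from_matrix(R.T@G).as_rotvec()),1))
E
python3 - <<'E'
import numpy as np
def loc(o,p):
    c,s=np.cos(o[2]),np.sin(o[2]);d=np.array(p)-o[:2];print(np.round([c*d[0]+s*d[1],-s*d[0]+c*d[1]],4))
loc((.487,.129,-.17),(.4875,.127));loc((.486,-.376,.068),(.4937,-.3645));loc((.533,-.1455,.15),(.536,-.145))
E
python3 g.py .45 -.3 .2 -50 .487 .127 .12 -10.6
```

```text
[ 0.0008 -0.0019]
[0.0085 0.011 ]
[0.003 0.   ]
now [ 0.1938 -0.6205  0.2453] yaw -72.7 t 1.85 w 0.0854 F [-0.3 -0.7 -0.1] j7 -0.06
[  45.3 -229.5 -340.1] [-22.7   0.   -0. ]
[ 125.3 -626.1 -502.7] [-62.1   0.   -0. ]
```

>>> move_arm --targets '[{"x": 45,"y": -230,"z": -340,"wx": -23,"jaw": -0.1},{"x": 45,"y": -230,"z": -340,"wx": -23,"jaw": -0.1},{"x": 45,"y": -230,"z": -340,"wx": -23,"jaw": -0.1},{"x": 45,"y": -230,"z": -340,"wx": -23,"jaw": -0.1},{"x": 45,"y": -230,"z": -340,"wx": -23,"jaw": -0.1},{"x": 45,"y": -230,"z": -340,"wx": -23,"jaw": -0.1},{"x": 45,"y": -230,"z": -340,"wx": -23,"jaw": -0.1},{"x": 45,"y": -230,"z": -340,"wx": -23,"jaw": -0.1},{"x": 45,"y": -230,"z": -340,"wx": -23,"jaw": -0.1},{"x": 45,"y": -230,"z": -340,"wx": -23,"jaw": -0.1}]' --newtons 40

```text
$.targets[0]: bad value
```

```bash
python3 g.py .4875 .127 .12 -10.6
```

```text
now [ 0.1938 -0.6205  0.2453] yaw -72.7 t 1.85 w 0.0854 F [-0.3 -0.7 -0.1] j7 -0.06
[ 125.3 -625.9 -503.2] [-62.1   0.   -0. ]
```

>>> move_arm --targets '[{"x": 45,"y": -230,"z": -340,"wx": -23,"wy": 0,"wz": 0,"jaw": -0.1},{"x": 45,"y": -230,"z": -340,"wx": -23,"wy": 0,"wz": 0,"jaw": -0.1},{"x": 45,"y": -230,"z": -340,"wx": -23,"wy": 0,"wz": 0,"jaw": -0.1},{"x": 45,"y": -230,"z": -340,"wx": -23,"wy": 0,"wz": 0,"jaw": -0.1},{"x": 45,"y": -230,"z": -340,"wx": -23,"wy": 0,"wz": 0,"jaw": -0.1},{"x": 45,"y": -230,"z": -340,"wx": -23,"wy": 0,"wz": 0,"jaw": -0.1},{"x": 45,"y": -230,"z": -340,"wx": -23,"wy": 0,"wz": 0,"jaw": -0.1},{"x": 45,"y": -230,"z": -340,"wx": -23,"wy": 0,"wz": 0,"jaw": -0.1},{"x": 45,"y": -230,"z": -340,"wx": -23,"wy": 0,"wz": 0,"jaw": -0.1},{"x": 45,"y": -230,"z": -340,"wx": -23,"wy": 0,"wz": 0,"jaw": -0.1}]' --newtons 40

```text
time_s: 2.68
position: [0.4511, -0.2973, 0.2004]
orientation: [[0.001, 0.648, -0.762], [-0.0, -0.762, -0.648], [-1.0, 0.001, -0.001]]
wrist_force: [0.7, -0.8, -0.5]
grip_width: 0.0466
```

```bash
python3 g.py .4875 .127 .12 -10.6
```

```text
now [ 0.4511 -0.2973  0.2004] yaw -49.6 t 2.6833 w 0.0466 F [ 0.7 -0.8 -0.5] j7 -0.44
[  80.4 -299.7 -302.6] [-39.  -0.  -0.]
```

>>> move_arm --targets '[{"x": 80,"y": -300,"z": -303,"wx": -39,"wy": 0,"wz": 0,"jaw": -0.1},{"x": 80,"y": -300,"z": -303,"wx": -39,"wy": 0,"wz": 0,"jaw": -0.1},{"x": 80,"y": -300,"z": -303,"wx": -39,"wy": 0,"wz": 0,"jaw": -0.1},{"x": 80,"y": -300,"z": -303,"wx": -39,"wy": 0,"wz": 0,"jaw": -0.1},{"x": 80,"y": -300,"z": -303,"wx": -39,"wy": 0,"wz": 0,"jaw": -0.1},{"x": 80,"y": -300,"z": -303,"wx": -39,"wy": 0,"wz": 0,"jaw": -0.1},{"x": 80,"y": -300,"z": -303,"wx": -39,"wy": 0,"wz": 0,"jaw": -0.1},{"x": 80,"y": -300,"z": -303,"wx": -39,"wy": 0,"wz": 0,"jaw": -0.1},{"x": 80,"y": -300,"z": -303,"wx": -39,"wy": 0,"wz": 0,"jaw": -0.1},{"x": 80,"y": -300,"z": -303,"wx": -39,"wy": 0,"wz": 0,"jaw": -0.1},{"x": 80,"y": -300,"z": -303,"wx": -39,"wy": 0,"wz": 0,"jaw": -0.1},{"x": 80,"y": -300,"z": -303,"wx": -39,"wy": 0,"wz": 0,"jaw": -0.1}]' --newtons 40

```text
time_s: 3.68
position: [0.486, 0.1309, 0.12]
orientation: [[-0.0, 0.984, -0.177], [0.003, -0.177, -0.984], [-1.0, -0.001, -0.003]]
wrist_force: [0.8, -0.2, 0.2]
grip_width: 0.0467
```

```bash
python3 g.py .4875 .127 .024 -10.6
```

```text
now [0.486  0.1309 0.12  ] yaw -10.2 t 3.6833 w 0.0467 F [ 0.8 -0.2  0.2] j7 -0.78
[96.   2.2  3.8] [ 0.4 -0.2  0. ]
```

>>> move_arm --targets '[{"x": 20,"y": 2,"z": 3,"wx": 0,"wy": 0,"wz": 0,"jaw": -0.1},{"x": 40,"y": 2,"z": 3,"wx": 0,"wy": 0,"wz": 0,"jaw": -0.1},{"x": 60,"y": 2,"z": 3,"wx": 0,"wy": 0,"wz": 0,"jaw": -0.1},{"x": 60,"y": 2,"z": 3,"wx": 0,"wy": 0,"wz": 0,"jaw": -0.1}]'

```text
time_s: 4.02
position: [0.4859, 0.1199, 0.0575]
orientation: [[-0.006, 0.982, -0.186], [-0.002, -0.186, -0.983], [-1.0, -0.005, 0.003]]
wrist_force: [-0.5, 0.2, -0.1]
grip_width: 0.0472
```

```bash
python3 g.py .4875 .127 .024 -10.6
python3 - <<'E'
from h import *
d=snap('side');cv2.imwrite('pics/a.png',cv2.resize(cv2.cvtColor(d['img'],4)[180:330,180:360],None,fx=4,fy=4))
d=snap('top');cv2.imwrite('pics/b.png',cv2.resize(cv2.cvtColor(d['img'],4)[150:270,160:300],None,fx=4,fy=4))
E
```

```text
now [0.4859 0.1199 0.0575] yaw -10.7 t 4.0167 w 0.0472 F [-0.5  0.2 -0.1] j7 -0.84
[33.5  0.4 -7.4] [-0.1  0.2  0.3]
```

View pics/a.png

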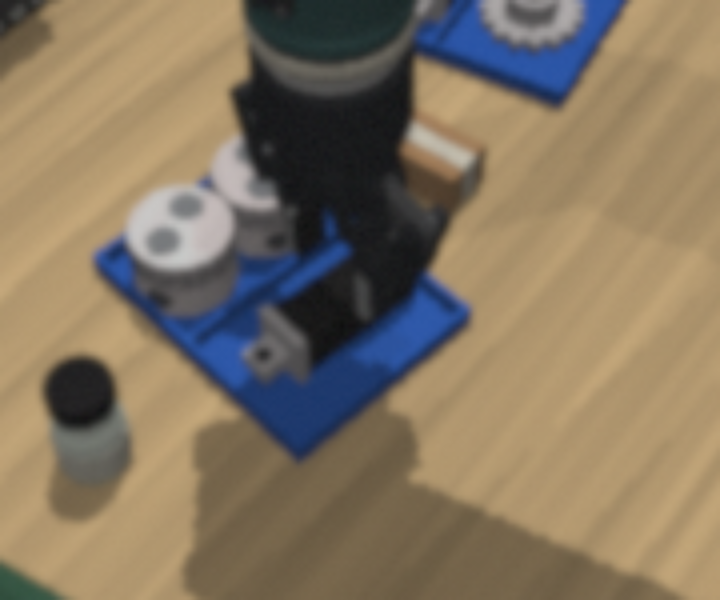

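```bash
python3 g.py .4875 .127 .024 -10.6
```

```text
now [0.4877 0.1211 0.0602] yaw -10.7 t 4.1167 w 0.0467 F [-0.4 -0.4  1.9] j7 -0.84
[36.2 -1.3 -5.8] [-0.1  0.   0.1]
```

>>> move_arm --targets '[{"x": 12,"y": -1,"z": -6,"wx": 0,"wy": 0,"wz": 0,"jaw": -0.1},{"x": 24,"y": -1,"z": -6,"wx": 0,"wy": 0,"wz": 0,"jaw": -0.1},{"x": 36,"y": -1,"z": -6,"wx": 0,"wy": 0,"wz": 0,"jaw": -0.1},{"x": 36,"y": -1,"z": -6,"wx": 0,"wy": 0,"wz": 0,"jaw": -0.1},{"x": 36,"y": -1,"z": -6,"wx": 0,"wy": 0,"wz": 0,"jaw": -0.1}]'

```text
time_s: 4.53
position: [0.4873, 0.1279, 0.0234]
orientation: [[-0.002, 0.983, -0.185], [-0.001, -0.185, -0.983], [-1.0, -0.002, 0.001]]
wrist_force: [0.2, 0.5, 0.1]
grip_width: 0.0471
```

```bash
python3 g.py .4875 .127 .024 -10.6
```

```text
now [0.4873 0.1279 0.0234] yaw -10.6 t 4.5333 w 0.0471 F [0.2 0.5 0.1] j7 -0.89
[-0.6  0.3  0.8] [-0.   0.1  0.1]
```

Close.

>>> move_arm --targets '[{"x": 0,"y": 0,"z": 0,"wx": 0,"wy": 0,"wz": 0,"jaw": 1},{"x": 0,"y": 0,"z": 0,"wx": 0,"wy": 0,"wz": 0,"jaw": 1},{"x": 0,"y": 0,"z": 0,"wx": 0,"wy": 0,"wz": 0,"jaw": 1},{"x": 0,"y": 0,"z": 0,"wx": 0,"wy": 0,"wz": 0,"jaw": 1},{"x": 0,"y": 0,"z": 0,"wx": 0,"wy": 0,"wz": 0,"jaw": 1},{"x": 0,"y": 0,"z": 0,"wx": 0,"wy": 0,"wz": 0,"jaw": 1}]' --newtons 40

```text
time_s: 5.03
position: [0.4883, 0.128, 0.0246]
orientation: [[0.001, 0.983, -0.185], [0.0, -0.185, -0.983], [-1.0, 0.001, -0.0]]
wrist_force: [-0.2, -0.1, 1.1]
grip_width: 0.0297
```

```bash
python3 g.py .513 .396 .15 -10.6
```

```text
now [0.4883 0.128  0.0246] yaw -10.7 t 5.0333 w 0.0297 F [-0.2 -0.1  1.1] j7 -0.89
[-125.4  -25.2 -267.9] [-0.1 -0.  -0. ]
```

>>> move_arm --targets '[{"x": -8,"y": 0,"z": 0,"wx": 0,"wy": 0,"wz": 0,"jaw": 1},{"x": -30,"y": 0,"z": 0,"wx": 0,"wy": 0,"wz": 0,"jaw": 1},{"x": -60,"y": 0,"z": 0,"wx": 0,"wy": 0,"wz": 0,"jaw": 1},{"x": -90,"y": 0,"z": 0,"wx": 0,"wy": 0,"wz": 0,"jaw": 1},{"x": -115,"y": -2,"z": -15,"wx": 0,"wy": 0,"wz": 0,"jaw": 1},{"x": -125,"y": -5,"z": -45,"wx": 0,"wy": 0,"wz": 0,"jaw": 1},{"x": -125,"y": -8,"z": -80,"wx": 0,"wy": 0,"wz": 0,"jaw": 1},{"x": -125,"y": -11,"z": -115,"wx": 0,"wy": 0,"wz": 0,"jaw": 1},{"x": -125,"y": -14,"z": -150,"wx": 0,"wy": 0,"wz": 0,"jaw": 1},{"x": -125,"y": -18,"z": -185,"wx": 0,"wy": 0,"wz": 0,"jaw": 1},{"x": -125,"y": -22,"z": -220,"wx": 0,"wy": 0,"wz": 0,"jaw": 1},{"x": -125,"y": -25,"z": -250,"wx": 0,"wy": 0,"wz": 0,"jaw": 1}]'

```text
time_s: 6.03
position: [0.5089, 0.3807, 0.1495]
orientation: [[-0.001, 0.983, -0.184], [0.0, -0.184, -0.983], [-1.0, -0.001, -0.0]]
wrist_force: [0.8, -0.5, -2.3]
grip_width: 0.0293
```

>>> move_arm --targets '[{"x": 0,"y": 0,"z": -12,"wx": 0,"wy": 0,"wz": 0,"jaw": 1},{"x": 0,"y": 0,"z": -18,"wx": 0,"wy": 0,"wz": 0,"jaw": 1},{"x": 20,"y": 0,"z": -18,"wx": 0,"wy": 0,"wz": 0,"jaw": 1},{"x": 45,"y": 0,"z": -18,"wx": 0,"wy": 0,"wz": 0,"jaw": 1},{"x": 65,"y": 0,"z": -18,"wx": 0,"wy": 0,"wz": 0,"jaw": 1},{"x": 80,"y": 0,"z": -18,"wx": 0,"wy": 0,"wz": 0,"jaw": 1},{"x": 80,"y": 0,"z": -18,"wx": 0,"wy": 0,"wz": 0,"jaw": 1}]'

```text
time_s: 6.62
position: [0.5118, 0.3926, 0.0657]
orientation: [[-0.005, 0.982, -0.186], [-0.005, -0.186, -0.982], [-1.0, -0.004, 0.006]]
wrist_force: [0.1, -0.8, -1.7]
grip_width: 0.0295
```

```bash
python3 - <<'E'
from h import *
d=snap('side');cv2.imwrite('pics/c.png',cv2.resize(cv2.cvtColor(d['img'],4)[230:420,60:300],None,fx=3,fy=3))
E
python3 g.py .513 .396 .0245 -10.6
```

```text
now [0.5125 0.3939 0.0677] yaw -10.7 t 6.6667 w 0.0291 F [ 1.3 -0.7 -1.8] j7 -1.21
[43.2  0.1 -2.3] [-0.1  0.2  0.1]
```

View pics/c.png

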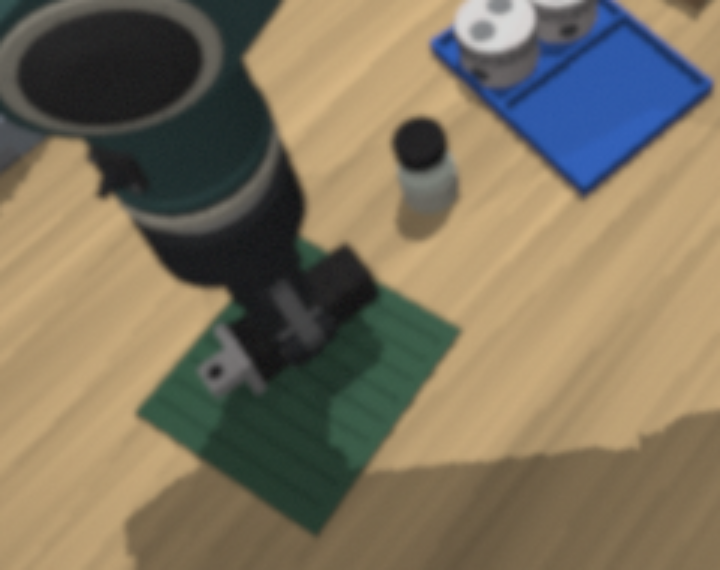

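>>> move_arm --targets '[{"x": 15,"y": 0,"z": 0,"wx": 0,"wy": 0,"wz": 0,"jaw": 1},{"x": 30,"y": 0,"z": 0,"wx": 0,"wy": 0,"wz": 0,"jaw": 1},{"x": 37,"y": 0,"z": 0,"wx": 0,"wy": 0,"wz": 0,"jaw": 1},{"x": 41,"y": 0,"z": 0,"wx": 0,"wy": 0,"wz": 0,"jaw": 1},{"x": 43,"y": 0,"z": 0,"wx": 0,"wy": 0,"wz": 0,"jaw": 1},{"x": 43,"y": 0,"z": 0,"wx": 0,"wy": 0,"wz": 0,"jaw": 1},{"x": 43,"y": 0,"z": 0,"wx": 0,"wy": 0,"wz": 0,"jaw": 1}]'

```text
time_s: 7.25
position: [0.5132, 0.3964, 0.0266]
orientation: [[0.0, 0.983, -0.185], [0.0, -0.185, -0.983], [-1.0, 0.0, -0.001]]
wrist_force: [1.1, -0.4, -2.1]
grip_width: 0.0293
```

```bash
python3 g.py .513 .396 .0245 -10.6
```

```text
now [0.5132 0.3964 0.0266] yaw -10.6 t 7.25 w 0.0293 F [ 1.1 -0.4 -2.1] j7 -1.23
[ 2.1 -0.1  0.4] [-0. -0. -0.]
```

>>> move_arm --targets '[{"x": 0.5,"y": 0,"z": 0,"wx": 0,"wy": 0,"wz": 0,"jaw": 1},{"x": 1,"y": 0,"z": 0,"wx": 0,"wy": 0,"wz": 0,"jaw": 1},{"x": 1.5,"y": 0,"z": 0,"wx": 0,"wy": 0,"wz": 0,"jaw": 1},{"x": 2,"y": 0,"z": 0,"wx": 0,"wy": 0,"wz": 0,"jaw": 1},{"x": 2,"y": 0,"z": 0,"wx": 0,"wy": 0,"wz": 0,"jaw": 1},{"x": 2,"y": 0,"z": 0,"wx": 0,"wy": 0,"wz": 0,"jaw": 1}]'

```text
time_s: 7.75
position: [0.5131, 0.3961, 0.0246]
orientation: [[0.0, 0.983, -0.185], [0.0, -0.185, -0.983], [-1.0, 0.0, -0.0]]
wrist_force: [-0.5, -1.2, 1.1]
grip_width: 0.0293
```

>>> move_arm --targets '[{"x": 0,"y": 0,"z": 0,"wx": 0,"wy": 0,"wz": 0,"jaw": 0.1},{"x": 0,"y": 0,"z": 0,"wx": 0,"wy": 0,"wz": 0,"jaw": -0.1},{"x": 0,"y": 0,"z": 0,"wx": 0,"wy": 0,"wz": 0,"jaw": -0.1},{"x": -8,"y": 0,"z": 0,"wx": 0,"wy": 0,"wz": 0,"jaw": -0.1},{"x": -25,"y": 0,"z": 0,"wx": 0,"wy": 0,"wz": 0,"jaw": -0.1},{"x": -50,"y": 0,"z": 0,"wx": 0,"wy": 0,"wz": 0,"jaw": -0.1},{"x": -90,"y": 0,"z": 0,"wx": 0,"wy": 0,"wz": 0,"jaw": -0.1},{"x": -130,"y": 0,"z": 0,"wx": 0,"wy": 0,"wz": 0,"jaw": -0.1},{"x": -150,"y": 0,"z": 0,"wx": 0,"wy": 0,"wz": 0,"jaw": -0.1}]'

```text
time_s: 8.5
position: [0.5142, 0.3978, 0.18]
orientation: [[0.005, 0.983, -0.185], [0.004, -0.185, -0.983], [-1.0, 0.004, -0.005]]
wrist_force: [0.5, 0.8, 0.0]
grip_width: 0.0471
```

```bash
python3 g.py .49 -.05 .17 -52 .4937 -.3645 .12 -86.1
```

```text
now [0.5142 0.3978 0.18  ] yaw -10.6 t 8.5 w 0.0471 F [0.5 0.8 0. ] j7 -1.15
[  7.9  58.8 444.7] [41.4 -0.4 -0.1]
[ 56.5 120.3 753.3] [75.5 -0.4 -0. ]
```

>>> move_arm --targets '[{"x": 8,"y": 59,"z": 445,"wx": 41,"wy": 0,"wz": 0,"jaw": -0.74},{"x": 8,"y": 59,"z": 445,"wx": 41,"wy": 0,"wz": 0,"jaw": -0.74},{"x": 8,"y": 59,"z": 445,"wx": 41,"wy": 0,"wz": 0,"jaw": -0.74},{"x": 8,"y": 59,"z": 445,"wx": 41,"wy": 0,"wz": 0,"jaw": -0.74},{"x": 8,"y": 59,"z": 445,"wx": 41,"wy": 0,"wz": 0,"jaw": -0.74},{"x": 8,"y": 59,"z": 445,"wx": 41,"wy": 0,"wz": 0,"jaw": -0.74},{"x": 8,"y": 59,"z": 445,"wx": 41,"wy": 0,"wz": 0,"jaw": -0.74},{"x": 8,"y": 59,"z": 445,"wx": 41,"wy": 0,"wz": 0,"jaw": -0.74},{"x": 8,"y": 59,"z": 445,"wx": 41,"wy": 0,"wz": 0,"jaw": -0.74},{"x": 8,"y": 59,"z": 445,"wx": 41,"wy": 0,"wz": 0,"jaw": -0.74},{"x": 8,"y": 59,"z": 445,"wx": 41,"wy": 0,"wz": 0,"jaw": -0.74},{"x": 8,"y": 59,"z": 445,"wx": 41,"wy": 0,"wz": 0,"jaw": -0.74}]'

```text
time_s: 9.5
position: [0.4879, -0.0599, 0.1667]
orientation: [[-0.0, 0.612, -0.791], [-0.003, -0.791, -0.612], [-1.0, 0.003, 0.002]]
wrist_force: [-0.1, -1.0, 0.3]
grip_width: 0.0743
```

```bash
python3 g.py .4937 -.3645 .12 -86.1
```

```text
now [ 0.4879 -0.0599  0.1667] yaw -52.3 t 9.5 w 0.0743 F [-0.1 -1.   0.3] j7 -0.98
[ 47.8 244.2 181.8] [33.8  0.1 -0.2]
```

>>> move_arm --targets '[{"x": 45,"y": 250,"z": 187,"wx": 34,"wy": 0,"wz": 0,"jaw": -0.74},{"x": 45,"y": 250,"z": 187,"wx": 34,"wy": 0,"wz": 0,"jaw": -0.74},{"x": 45,"y": 250,"z": 187,"wx": 34,"wy": 0,"wz": 0,"jaw": -0.74},{"x": 45,"y": 250,"z": 187,"wx": 34,"wy": 0,"wz": 0,"jaw": -0.74},{"x": 45,"y": 250,"z": 187,"wx": 34,"wy": 0,"wz": 0,"jaw": -0.74},{"x": 45,"y": 250,"z": 187,"wx": 34,"wy": 0,"wz": 0,"jaw": -0.74},{"x": 45,"y": 250,"z": 187,"wx": 34,"wy": 0,"wz": 0,"jaw": -0.74},{"x": 45,"y": 250,"z": 187,"wx": 34,"wy": 0,"wz": 0,"jaw": -0.74},{"x": 45,"y": 250,"z": 187,"wx": 34,"wy": 0,"wz": 0,"jaw": -0.74},{"x": 45,"y": 250,"z": 187,"wx": 34,"wy": 0,"wz": 0,"jaw": -0.74},{"x": 45,"y": 250,"z": 187,"wx": 34,"wy": 0,"wz": 0,"jaw": -0.74},{"x": 45,"y": 250,"z": 187,"wx": 34,"wy": 0,"wz": 0,"jaw": -0.74}]'

```text
time_s: 10.5
position: [0.498, -0.3621, 0.1217]
orientation: [[0.001, 0.079, -0.997], [0.001, -0.997, -0.079], [-1.0, -0.001, -0.001]]
wrist_force: [0.1, 0.6, 0.2]
grip_width: 0.0742
```

```bash
python3 g.py .4937 -.3645 .12 -86.1;python3 - <<'E'
from h import *
snap('side');snap('top')
E
python3 g.py .4937 -.3645 .034 -86.1
```

```text
now [ 0.498  -0.3621  0.1217] yaw -85.5 t 10.5 w 0.0742 F [0.1 0.6 0.2] j7 -0.95
[1.7 2.  4.5] [ 0.6 -0.   0.1]
now [ 0.4979 -0.3625  0.1218] yaw -85.5 t 10.6 w 0.0739 F [ 0.6 -0.3 -0.9] j7 -0.95
[87.8  1.7  4.4] [ 0.6 -0.   0. ]
```

>>> move_arm --targets '[{"x": 10,"y": 2,"z": 4.5,"wx": 0.5,"wy": 0,"wz": 0,"jaw": -0.74},{"x": 30,"y": 2,"z": 4.5,"wx": 0.5,"wy": 0,"wz": 0,"jaw": -0.74},{"x": 45,"y": 2,"z": 4.5,"wx": 0.5,"wy": 0,"wz": 0,"jaw": -0.74},{"x": 60,"y": 2,"z": 4.5,"wx": 0.5,"wy": 0,"wz": 0,"jaw": -0.74},{"x": 75,"y": 2,"z": 4.5,"wx": 0.5,"wy": 0,"wz": 0,"jaw": -0.74},{"x": 85,"y": 2,"z": 4.5,"wx": 0.5,"wy": 0,"wz": 0,"jaw": -0.74},{"x": 88,"y": 2,"z": 4.5,"wx": 0.5,"wy": 0,"wz": 0,"jaw": -0.74},{"x": 88,"y": 2,"z": 4.5,"wx": 0.5,"wy": 0,"wz": 0,"jaw": -0.74},{"x": 88,"y": 2,"z": 4.5,"wx": 0.5,"wy": 0,"wz": 0,"jaw": -0.74}]'

```text
time_s: 11.35
position: [0.493, -0.3667, 0.0336]
orientation: [[0.0, 0.067, -0.998], [-0.0, -0.998, -0.067], [-1.0, 0.0, -0.0]]
wrist_force: [-0.2, -0.1, 0.8]
grip_width: 0.0743
```

```bash
python3 - <<'E'
from h import *
d=snap('side');cv2.imwrite('pics/d.png',cv2.resize(cv2.cvtColor(d['img'],4)[90:220,300:480],None,fx=4,fy=4))
E
python3 g.py .4937 -.3645 .034 -86.1
```

```text
now [ 0.4933 -0.3669  0.034 ] yaw -86.1 t 11.4 w 0.0743 F [-1.1 -0.3 -0.1] j7 -0.96
[ 0.  -2.3 -0.5] [-0.  -0.1 -0. ]
```

View pics/d.png

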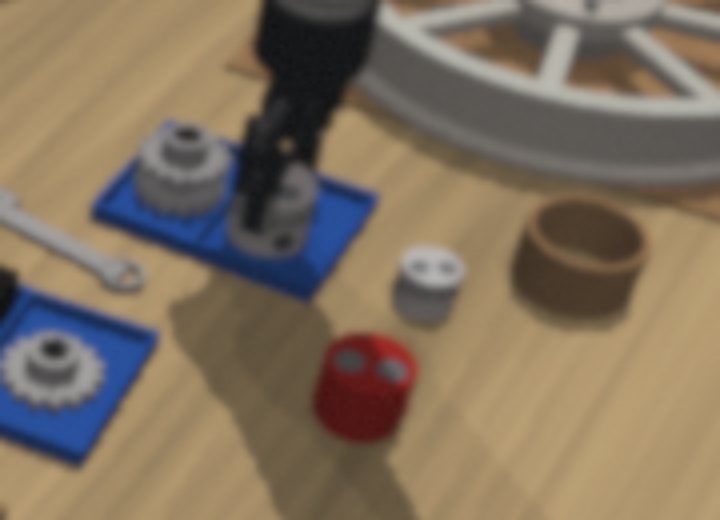

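Straddled; centre 2 mm in y and close.

>>> move_arm --targets '[{"x": 0,"y": -2,"z": -0.5,"wx": 0,"wy": 0,"wz": 0,"jaw": -0.74},{"x": 0,"y": -2,"z": -0.5,"wx": 0,"wy": 0,"wz": 0,"jaw": -0.5},{"x": 0,"y": -2,"z": -0.5,"wx": 0,"wy": 0,"wz": 0,"jaw": -0.3},{"x": 0,"y": -2,"z": -0.5,"wx": 0,"wy": 0,"wz": 0,"jaw": 1},{"x": 0,"y": -2,"z": -0.5,"wx": 0,"wy": 0,"wz": 0,"jaw": 1},{"x": 0,"y": -2,"z": -0.5,"wx": 0,"wy": 0,"wz": 0,"jaw": 1},{"x": 0,"y": -2,"z": -0.5,"wx": 0,"wy": 0,"wz": 0,"jaw": 1}]' --newtons 40

```text
time_s: 11.98
position: [0.4937, -0.3644, 0.0344]
orientation: [[0.001, 0.067, -0.998], [-0.0, -0.998, -0.067], [-1.0, 0.0, -0.001]]
wrist_force: [-0.8, 1.0, 6.3]
grip_width: 0.057
```

```bash
python3 g.py .4935 -.365 .16 -86.1 .487 .129 .16 -99.7
```

```text
now [ 0.4937 -0.3644  0.0344] yaw -86.1 t 11.9833 w 0.057 F [-0.8  1.   6.3] j7 -0.96
[-125.6    0.6    0.2] [-0.  -0.1 -0. ]
[-125.7 -492.7  -26.6] [13.6 -0.1 -0. ]
```

>>> move_arm --targets '[{"x": -8,"y": 0,"z": 0,"wx": 0,"wy": 0,"wz": 0,"jaw": 1},{"x": -30,"y": 0,"z": 0,"wx": 0,"wy": 0,"wz": 0,"jaw": 1},{"x": -60,"y": 0,"z": 0,"wx": 0,"wy": 0,"wz": 0,"jaw": 1},{"x": -90,"y": 0,"z": 0,"wx": 0,"wy": 0,"wz": 0,"jaw": 1},{"x": -115,"y": -15,"z": 0,"wx": 1,"wy": 0,"wz": 0,"jaw": 1},{"x": -125,"y": -45,"z": -3,"wx": 2,"wy": 0,"wz": 0,"jaw": 1},{"x": -125,"y": -80,"z": -5,"wx": 3,"wy": 0,"wz": 0,"jaw": 1},{"x": -125,"y": -115,"z": -7,"wx": 4,"wy": 0,"wz": 0,"jaw": 1},{"x": -125,"y": -150,"z": -9,"wx": 5,"wy": 0,"wz": 0,"jaw": 1},{"x": -125,"y": -185,"z": -11,"wx": 6,"wy": 0,"wz": 0,"jaw": 1},{"x": -125,"y": -220,"z": -13,"wx": 7,"wy": 0,"wz": 0,"jaw": 1},{"x": -125,"y": -255,"z": -15,"wx": 8,"wy": 0,"wz": 0,"jaw": 1}]'

```text
time_s: 12.98
position: [0.4906, -0.1077, 0.1587]
orientation: [[0.0, -0.074, -0.997], [-0.0, -0.997, 0.074], [-1.0, 0.0, -0.0]]
wrist_force: [0.4, 0.5, -2.4]
grip_width: 0.057
```

```bash
python3 g.py .487 .129 .12 -99.7
```

```text
now [ 0.4906 -0.1077  0.1587] yaw -94.2 t 12.9833 w 0.057 F [ 0.4  0.5 -2.4] j7 -1.54
[  38.6 -235.9   21. ] [ 5.5 -0.  -0. ]
```

>>> move_arm --targets '[{"x": 0,"y": -35,"z": 3,"wx": 1,"wy": 0,"wz": 0,"jaw": 1},{"x": 0,"y": -70,"z": 6,"wx": 2,"wy": 0,"wz": 0,"jaw": 1},{"x": 0,"y": -105,"z": 9,"wx": 3,"wy": 0,"wz": 0,"jaw": 1},{"x": 0,"y": -140,"z": 12,"wx": 4,"wy": 0,"wz": 0,"jaw": 1},{"x": 0,"y": -175,"z": 15,"wx": 5,"wy": 0,"wz": 0,"jaw": 1},{"x": 0,"y": -205,"z": 18,"wx": 5.5,"wy": 0,"wz": 0,"jaw": 1},{"x": 5,"y": -225,"z": 20,"wx": 5.5,"wy": 0,"wz": 0,"jaw": 1},{"x": 15,"y": -236,"z": 21,"wx": 5.5,"wy": 0,"wz": 0,"jaw": 1},{"x": 30,"y": -236,"z": 21,"wx": 5.5,"wy": 0,"wz": 0,"jaw": 1},{"x": 50,"y": -236,"z": 21,"wx": 5.5,"wy": 0,"wz": 0,"jaw": 1},{"x": 70,"y": -236,"z": 21,"wx": 5.5,"wy": 0,"wz": 0,"jaw": 1},{"x": 70,"y": -236,"z": 21,"wx": 5.5,"wy": 0,"wz": 0,"jaw": 1}]'

```text
time_s: 13.98
position: [0.4847, 0.1269, 0.0855]
orientation: [[-0.006, -0.167, -0.986], [-0.002, -0.986, 0.167], [-1.0, 0.003, 0.006]]
wrist_force: [-1.0, -0.5, -1.4]
grip_width: 0.057
```

```bash
python3 - <<'E'
from h import *
d=snap('side');cv2.imwrite('pics/e.png',cv2.resize(cv2.cvtColor(d['img'],4)[180:330,180:360],None,fx=4,fy=4))
d=snap('top')
E
python3 g.py .487 .129 .034 -99.7
```

```text
now [0.4868 0.1275 0.0883] yaw -99.7 t 14.0833 w 0.0569 F [ 0.1  0.2 -1.7] j7 -2.17
[54.3 -1.5  0. ] [ 0.   0.1 -0. ]
```

View pics/e.png

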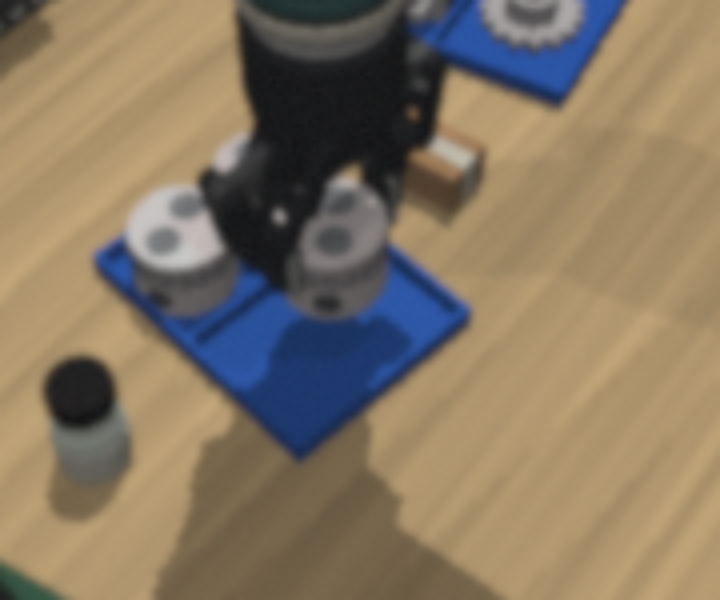

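>>> move_arm --targets '[{"x": 18,"y": -1.5,"z": 0,"wx": 0,"wy": 0,"wz": 0,"jaw": 1},{"x": 35,"y": -1.5,"z": 0,"wx": 0,"wy": 0,"wz": 0,"jaw": 1},{"x": 45,"y": -1.5,"z": 0,"wx": 0,"wy": 0,"wz": 0,"jaw": 1},{"x": 49,"y": -1.5,"z": 0,"wx": 0,"wy": 0,"wz": 0,"jaw": 1},{"x": 51,"y": -1.5,"z": 0,"wx": 0,"wy": 0,"wz": 0,"jaw": 1},{"x": 51,"y": -1.5,"z": 0,"wx": 0,"wy": 0,"wz": 0,"jaw": 1},{"x": 51,"y": -1.5,"z": 0,"wx": 0,"wy": 0,"wz": 0,"jaw": 1}]'

```text
time_s: 14.67
position: [0.4881, 0.1294, 0.0381]
orientation: [[0.001, -0.168, -0.986], [0.0, -0.986, 0.168], [-1.0, -0.001, -0.001]]
wrist_force: [-0.2, -0.0, -1.5]
grip_width: 0.0569
```

```bash
python3 g.py .487 .129 .034 -99.7
```

```text
now [0.4881 0.1294 0.0381] yaw -99.7 t 14.6667 w 0.0569 F [-0.2 -0.  -1.5] j7 -2.19
[4.1 0.6 1. ] [ 0.  -0.1  0. ]
```

>>> move_arm --targets '[{"x": 1,"y": 0,"z": 0,"wx": 0,"wy": 0,"wz": 0,"jaw": 1},{"x": 2,"y": 0,"z": 0,"wx": 0,"wy": 0,"wz": 0,"jaw": 1},{"x": 2.5,"y": 0,"z": 0,"wx": 0,"wy": 0,"wz": 0,"jaw": 1},{"x": 3,"y": 0,"z": 0,"wx": 0,"wy": 0,"wz": 0,"jaw": 1},{"x": 3.5,"y": 0,"z": 0,"wx": 0,"wy": 0,"wz": 0,"jaw": 1},{"x": 3.5,"y": 0,"z": 0,"wx": 0,"wy": 0,"wz": 0,"jaw": 1},{"x": 3.5,"y": 0,"z": 0,"wx": 0,"wy": 0,"wz": 0,"jaw": 1}]'

```text
time_s: 15.25
position: [0.4875, 0.1292, 0.0343]
orientation: [[0.0, -0.168, -0.986], [-0.0, -0.986, 0.168], [-1.0, 0.0, -0.0]]
wrist_force: [-2.2, -0.7, 5.4]
grip_width: 0.0569
```

>>> move_arm --targets '[{"x": 0,"y": 0,"z": 0,"wx": 0,"wy": 0,"wz": 0,"jaw": -0.5},{"x": 0,"y": 0,"z": 0,"wx": 0,"wy": 0,"wz": 0,"jaw": -0.74},{"x": 0,"y": 0,"z": 0,"wx": 0,"wy": 0,"wz": 0,"jaw": -0.74},{"x": -2,"y": 0,"z": 0,"wx": 0,"wy": 0,"wz": 0,"jaw": -0.74},{"x": -15,"y": 0,"z": 0,"wx": 0,"wy": 0,"wz": 0,"jaw": -0.74},{"x": -35,"y": 0,"z": 0,"wx": 0,"wy": 0,"wz": 0,"jaw": -0.74},{"x": -70,"y": 0,"z": 0,"wx": 0,"wy": 0,"wz": 0,"jaw": -0.74},{"x": -110,"y": 0,"z": 0,"wx": 0,"wy": 0,"wz": 0,"jaw": -0.74},{"x": -110,"y": 0,"z": 0,"wx": 0,"wy": 0,"wz": 0,"jaw": -0.74}]'

```text
time_s: 16.0
position: [0.4916, 0.1307, 0.1503]
orientation: [[0.012, -0.168, -0.986], [0.003, -0.986, 0.168], [-1.0, -0.005, -0.011]]
wrist_force: [0.0, 0.5, 0.0]
grip_width: 0.0743
```

```bash
python3 g.py .5355 -.145 .12 -81.4
```

```text
now [0.4916 0.1307 0.1503] yaw -99.7 t 16.0 w 0.0743 F [0.  0.5 0. ] j7 -2.15
[ 29.9 264.5 -89.2] [-18.3  -0.7   0.2]
```

>>> move_arm --targets '[{"x": 0,"y": 35,"z": -12,"wx": -3,"wy": 0,"wz": 0,"jaw": -0.2},{"x": 0,"y": 70,"z": -24,"wx": -6,"wy": 0,"wz": 0,"jaw": -0.2},{"x": 0,"y": 105,"z": -36,"wx": -9,"wy": 0,"wz": 0,"jaw": -0.2},{"x": 0,"y": 140,"z": -48,"wx": -12,"wy": 0,"wz": 0,"jaw": -0.2},{"x": 0,"y": 175,"z": -60,"wx": -14,"wy": 0,"wz": 0,"jaw": -0.2},{"x": 5,"y": 210,"z": -72,"wx": -16,"wy": 0,"wz": 0,"jaw": -0.2},{"x": 10,"y": 240,"z": -82,"wx": -18,"wy": 0,"wz": 0,"jaw": -0.2},{"x": 20,"y": 264,"z": -91,"wx": -18,"wy": 0,"wz": 0,"jaw": -0.2},{"x": 25,"y": 264,"z": -91,"wx": -18,"wy": 0,"wz": 0,"jaw": -0.2},{"x": 25,"y": 264,"z": -91,"wx": -18,"wy": 0,"wz": 0,"jaw": -0.2},{"x": 25,"y": 264,"z": -91,"wx": -18,"wy": 0,"wz": 0,"jaw": -0.2}]'

```text
time_s: 16.92
position: [0.5325, -0.1455, 0.1183]
orientation: [[-0.001, 0.146, -0.989], [0.001, -0.989, -0.146], [-1.0, -0.001, 0.001]]
wrist_force: [0.2, 0.5, -0.6]
grip_width: 0.0513
```

```bash
python3 - <<'E'
from h import *
snap('top');d=snap('side');cv2.imwrite('pics/f.png',cv2.resize(cv2.cvtColor(d['img'],4)[120:420,100:400],None,fx=2,fy=2))
E
python3 g.py .5355 -.145 .029 -81.4
```

```text
now [ 0.5331 -0.1446  0.119 ] yaw -81.5 t 17.0167 w 0.0511 F [-0.1 -0.5  1.1] j7 -1.31
[90.   0.8 -2.3] [-0.1 -0.   0. ]
```

View pics/f.png

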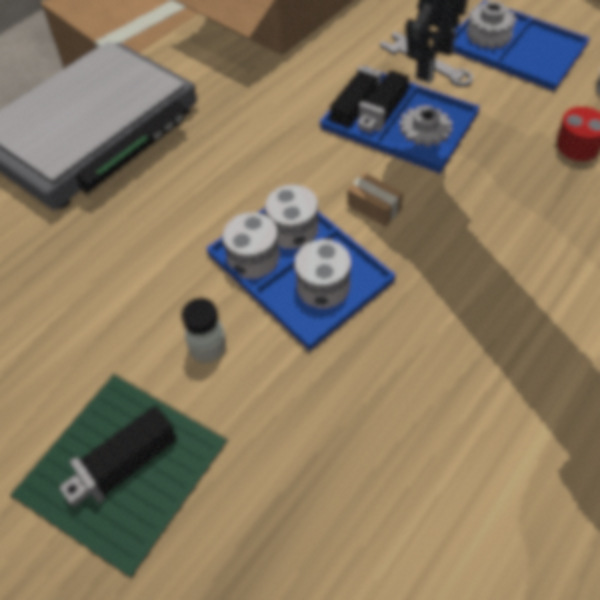

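>>> move_arm --targets '[{"x": 20,"y": 1,"z": -2.5,"wx": 0,"wy": 0,"wz": 0,"jaw": -0.2},{"x": 40,"y": 1,"z": -2.5,"wx": 0,"wy": 0,"wz": 0,"jaw": -0.2},{"x": 60,"y": 1,"z": -2.5,"wx": 0,"wy": 0,"wz": 0,"jaw": -0.2},{"x": 75,"y": 1,"z": -2.5,"wx": 0,"wy": 0,"wz": 0,"jaw": -0.2},{"x": 84,"y": 1,"z": -2.5,"wx": 0,"wy": 0,"wz": 0,"jaw": -0.2},{"x": 88,"y": 1,"z": -2.5,"wx": 0,"wy": 0,"wz": 0,"jaw": -0.2},{"x": 90,"y": 1,"z": -2.5,"wx": 0,"wy": 0,"wz": 0,"jaw": -0.2},{"x": 90,"y": 1,"z": -2.5,"wx": 0,"wy": 0,"wz": 0,"jaw": -0.2},{"x": 90,"y": 1,"z": -2.5,"wx": 0,"wy": 0,"wz": 0,"jaw": -0.2}]'

```text
time_s: 17.77
position: [0.5362, -0.1469, 0.0296]
orientation: [[0.002, 0.145, -0.989], [-0.0, -0.989, -0.145], [-1.0, 0.001, -0.001]]
wrist_force: [-0.1, 0.5, 0.5]
grip_width: 0.0513
```

```bash
python3 - <<'E'
from h import *
d=snap('side');cv2.imwrite('pics/i.png',cv2.resize(cv2.cvtColor(d['img'],4)[120:230,240:380],None,fx=5,fy=5,interpolation=2))
E
python3 g.py .5355 -.145 .0285 -81.4
```

```text
now [ 0.5362 -0.147   0.0297] yaw -81.6 t 17.8167 w 0.0514 F [ 0.  -0.2 -1.2] j7 -1.33
[ 1.2 -2.1  0.4] [-0.2 -0.1 -0. ]
```

View pics/i.png

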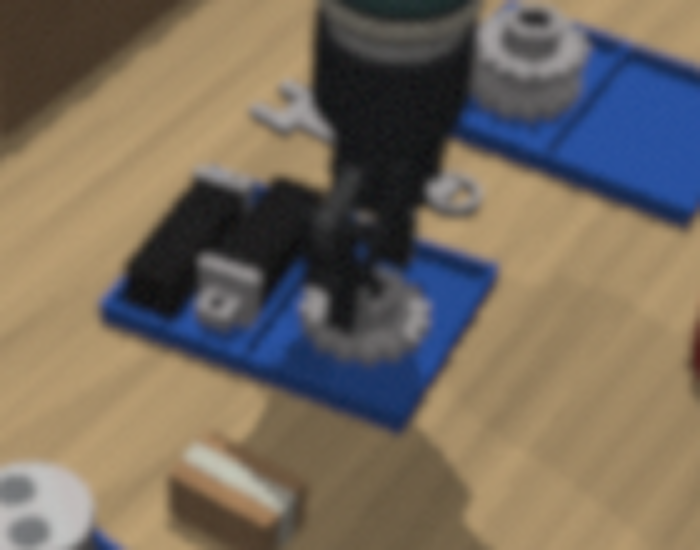

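>>> move_arm --targets '[{"x": 1,"y": -2,"z": 0,"wx": 0,"wy": 0,"wz": 0,"jaw": -0.2},{"x": 1,"y": -2,"z": 0,"wx": 0,"wy": 0,"wz": 0,"jaw": 0},{"x": 1,"y": -2,"z": 0,"wx": 0,"wy": 0,"wz": 0,"jaw": 0.15},{"x": 1,"y": -2,"z": 0,"wx": 0,"wy": 0,"wz": 0,"jaw": 1},{"x": 1,"y": -2,"z": 0,"wx": 0,"wy": 0,"wz": 0,"jaw": 1},{"x": 1,"y": -2,"z": 0,"wx": 0,"wy": 0,"wz": 0,"jaw": 1},{"x": 1,"y": -2,"z": 0,"wx": 0,"wy": 0,"wz": 0,"jaw": 1}]' --newtons 50

```text
time_s: 18.4
position: [0.5354, -0.1448, 0.0284]
orientation: [[0.0, 0.145, -0.989], [-0.0, -0.989, -0.145], [-1.0, 0.0, -0.0]]
wrist_force: [-2.1, 0.4, 5.1]
grip_width: 0.0319
```

```bash
python3 g.py .486 -.376 .14 -86.1
```

```text
now [ 0.5354 -0.1448  0.0284] yaw -81.7 t 18.4 w 0.0319 F [-2.1  0.4  5.1] j7 -1.34
[-111.6  221.5   82.4] [ 4.4 -0.  -0. ]
```

>>> move_arm --targets '[{"x": -5,"y": 0,"z": 0,"wx": 0,"wy": 0,"wz": 0,"jaw": 1},{"x": -15,"y": 0,"z": 0,"wx": 0,"wy": 0,"wz": 0,"jaw": 1},{"x": -30,"y": 0,"z": 0,"wx": 0,"wy": 0,"wz": 0,"jaw": 1},{"x": -50,"y": 0,"z": 0,"wx": 0,"wy": 0,"wz": 0,"jaw": 1},{"x": -75,"y": 0,"z": 0,"wx": 0,"wy": 0,"wz": 0,"jaw": 1},{"x": -95,"y": 0,"z": 0,"wx": 0,"wy": 0,"wz": 0,"jaw": 1},{"x": -95,"y": 0,"z": 0,"wx": 0,"wy": 0,"wz": 0,"jaw": 1}]'

```text
time_s: 18.98
position: [0.5378, -0.1457, 0.1274]
orientation: [[0.008, 0.145, -0.989], [-0.002, -0.989, -0.145], [-1.0, 0.003, -0.007]]
wrist_force: [0.8, -0.5, -2.0]
grip_width: 0.0319
```

```bash
python3 - <<'E'
from h import *
snap('top')
d=snap('side');cv2.imwrite('pics/j.png',cv2.resize(cv2.cvtColor(d['img'],4)[90:230,260:400],None,fx=5,fy=5,interpolation=2)[:600])
E
python3 g.py .486 -.376 .12 -86.1
```

```text
now [ 0.5355 -0.1452  0.1237] yaw -81.7 t 19.0833 w 0.0318 F [ 0.4  1.1 -1.9] j7 -1.31
[  3.8 221.2  82.4] [ 4.4 -0.1 -0. ]
```

View pics/j.png

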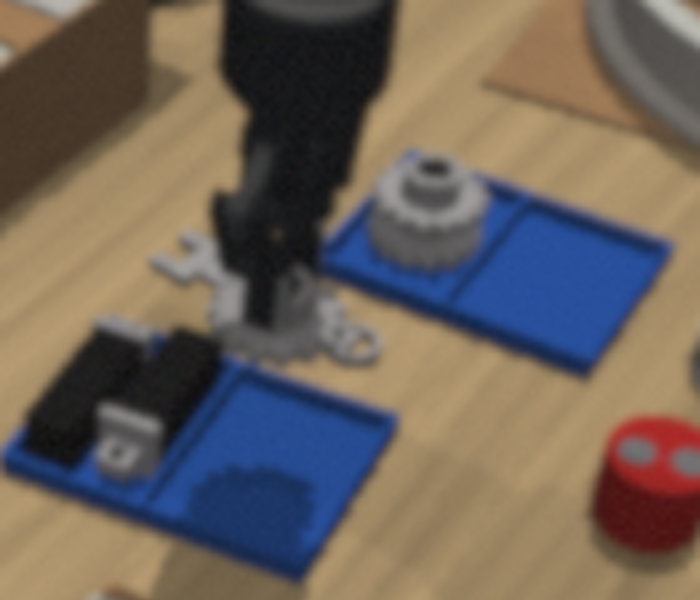

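Held level. Carry to the sprocket tray.

>>> move_arm --targets '[{"x": 0,"y": 25,"z": 9,"wx": 0.5,"wy": 0,"wz": 0,"jaw": 1},{"x": 0,"y": 55,"z": 20,"wx": 1,"wy": 0,"wz": 0,"jaw": 1},{"x": 0,"y": 85,"z": 32,"wx": 2,"wy": 0,"wz": 0,"jaw": 1},{"x": 0,"y": 115,"z": 43,"wx": 3,"wy": 0,"wz": 0,"jaw": 1},{"x": 0,"y": 145,"z": 54,"wx": 4,"wy": 0,"wz": 0,"jaw": 1},{"x": 0,"y": 175,"z": 65,"wx": 4.4,"wy": 0,"wz": 0,"jaw": 1},{"x": 0,"y": 205,"z": 76,"wx": 4.4,"wy": 0,"wz": 0,"jaw": 1},{"x": 0,"y": 221,"z": 82,"wx": 4.4,"wy": 0,"wz": 0,"jaw": 1},{"x": 15,"y": 221,"z": 82,"wx": 4.4,"wy": 0,"wz": 0,"jaw": 1},{"x": 35,"y": 221,"z": 82,"wx": 4.4,"wy": 0,"wz": 0,"jaw": 1},{"x": 55,"y": 221,"z": 82,"wx": 4.4,"wy": 0,"wz": 0,"jaw": 1},{"x": 55,"y": 221,"z": 82,"wx": 4.4,"wy": 0,"wz": 0,"jaw": 1}]'

```text
time_s: 20.08
position: [0.4825, -0.3733, 0.0623]
orientation: [[-0.009, 0.068, -0.998], [0.006, -0.998, -0.069], [-1.0, -0.007, 0.008]]
wrist_force: [-0.8, 0.8, -2.7]
grip_width: 0.0315
```

```bash
python3 - <<'E'
from h import *
snap('top');snap('side')
E
python3 g.py .486 -.376 .0285 -86.1
```

```text
now [ 0.485  -0.3747  0.0661] yaw -86.0 t 20.1833 w 0.0319 F [-0.7 -0.9 -1.8] j7 -0.96
[37.6  1.5 -1. ] [0.1 0.2 0.1]
```

>>> move_arm --targets '[{"x": 12,"y": 1,"z": 0,"wx": 0,"wy": 0,"wz": 0,"jaw": 1},{"x": 24,"y": 1,"z": 0,"wx": 0,"wy": 0,"wz": 0,"jaw": 1},{"x": 32,"y": 1,"z": 0,"wx": 0,"wy": 0,"wz": 0,"jaw": 1},{"x": 35,"y": 1,"z": 0,"wx": 0,"wy": 0,"wz": 0,"jaw": 1},{"x": 37,"y": 1,"z": 0,"wx": 0,"wy": 0,"wz": 0,"jaw": 1},{"x": 37,"y": 1,"z": 0,"wx": 0,"wy": 0,"wz": 0,"jaw": 1},{"x": 37,"y": 1,"z": 0,"wx": 0,"wy": 0,"wz": 0,"jaw": 1}]'

```text
time_s: 20.77
position: [0.4864, -0.3766, 0.031]
orientation: [[0.0, 0.069, -0.998], [-0.0, -0.998, -0.069], [-1.0, 0.0, -0.0]]
wrist_force: [1.2, -0.3, -2.1]
grip_width: 0.0319
```

```bash
python3 - <<'E'
from h import *
d=snap('side');cv2.imwrite('pics/k.png',cv2.resize(cv2.cvtColor(d['img'],4)[90:210,300:440],None,fx=5,fy=5,interpolation=2))
E
python3 g.py .486 -.376 .0285 -86.1
```

```text
now [ 0.4865 -0.3767  0.0312] yaw -86.1 t 20.8167 w 0.0317 F [-0.8  0.4 -1.5] j7 -0.97
[ 2.7 -0.7  0.5] [ 0. -0. -0.]
```

View pics/k.png

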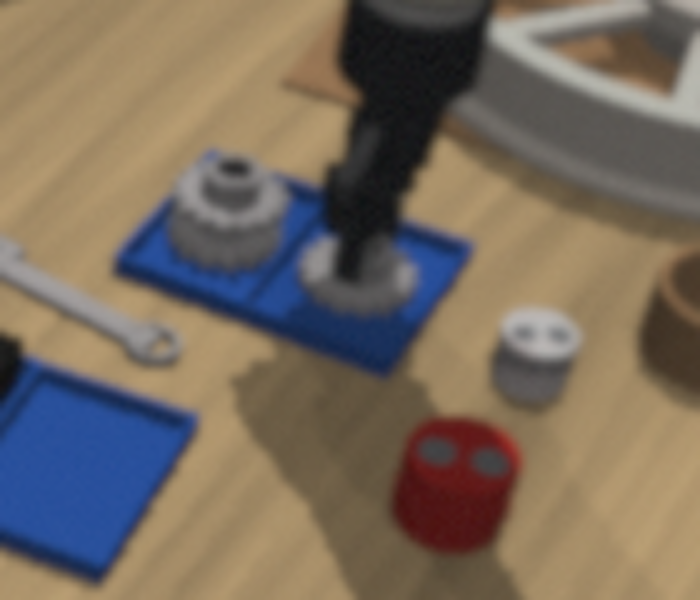

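>>> move_arm --targets '[{"x": 0.7,"y": 0,"z": 0,"wx": 0,"wy": 0,"wz": 0,"jaw": 1},{"x": 1.4,"y": 0,"z": 0,"wx": 0,"wy": 0,"wz": 0,"jaw": 1},{"x": 2,"y": 0,"z": 0,"wx": 0,"wy": 0,"wz": 0,"jaw": 1},{"x": 2.5,"y": 0,"z": 0,"wx": 0,"wy": 0,"wz": 0,"jaw": 1},{"x": 2.8,"y": 0,"z": 0,"wx": 0,"wy": 0,"wz": 0,"jaw": 1},{"x": 2.8,"y": 0,"z": 0,"wx": 0,"wy": 0,"wz": 0,"jaw": 1},{"x": 2.8,"y": 0,"z": 0,"wx": 0,"wy": 0,"wz": 0,"jaw": 1}]'

```text
time_s: 21.4
position: [0.4863, -0.3766, 0.0284]
orientation: [[0.0, 0.069, -0.998], [-0.0, -0.998, -0.069], [-1.0, 0.0, -0.0]]
wrist_force: [-0.8, 0.7, 3.9]
grip_width: 0.0319
```

Contact. Release and rise.

>>> move_arm --targets '[{"x": 0,"y": 0,"z": 0,"wx": 0,"wy": 0,"wz": 0,"jaw": 0},{"x": 0,"y": 0,"z": 0,"wx": 0,"wy": 0,"wz": 0,"jaw": -0.2},{"x": 0,"y": 0,"z": 0,"wx": 0,"wy": 0,"wz": 0,"jaw": -0.2},{"x": -3,"y": 0,"z": 0,"wx": 0,"wy": 0,"wz": 0,"jaw": -0.2},{"x": -15,"y": 0,"z": 0,"wx": 0,"wy": 0,"wz": 0,"jaw": -0.2},{"x": -35,"y": 0,"z": 0,"wx": 0,"wy": 0,"wz": 0,"jaw": -0.2},{"x": -70,"y": 0,"z": 0,"wx": 0,"wy": 0,"wz": 0,"jaw": -0.2},{"x": -110,"y": 0,"z": 0,"wx": 0,"wy": 0,"wz": 0,"jaw": -0.2},{"x": -130,"y": 0,"z": 0,"wx": 0,"wy": 0,"wz": 0,"jaw": -0.2},{"x": -130,"y": 0,"z": 0,"wx": 0,"wy": 0,"wz": 0,"jaw": -0.2}]'

```text
time_s: 22.23
position: [0.4892, -0.3786, 0.165]
orientation: [[0.009, 0.069, -0.998], [-0.007, -0.998, -0.069], [-1.0, 0.007, -0.009]]
wrist_force: [1.3, -0.0, 0.2]
grip_width: 0.051
```

```bash
python3 - <<'E'
from h import *
D={c:snap(c) for c in('top','side')};cv2.imwrite('pics/l.png',cv2.cvtColor(D['side']['img'],4))
for n,p,z in(('footpeg',(.513,.396,1.385),.004),('jar',(.537,.254,0),0)):
    dm=[]
    for k in D:
        m=part(k,D[k],n,np.array(p[:2]))
        if m is not None:
            dm.append((D[k],m))
    for a in [[x] for x in dm]+[dm]:
        r=fit(a,M[n],p,z,n=='footpeg');print(n,len(dm),len(a),np.round(r[0],4),round(r[1],3))
E
python3 g.py .51 0.01 .158 -48 .513 .396 .13 -10.6
```

```text
footpeg 2 1 [0.5118 0.395  1.394 ] 0.931
footpeg 2 1 [0.5147 0.3958 1.408 ] 0.931
footpeg 2 2 [0.5126 0.3954 1.3964] 0.911
jar 2 1 [0.5374 0.2555 0.    ] 0.927
jar 2 1 [0.5383 0.2581 0.    ] 0.935
jar 2 2 [0.538  0.2572 0.    ] 0.913
now [ 0.4854 -0.376   0.1566] yaw -86.0 t 22.5333 w 0.0511 F [ 0.2  0.6 -0.6] j7 -0.95
[  -0.8 -383.3  -51.1] [-38.    0.1   0.1]
[  27.7 -768.2  -80.7] [-75.4   0.    0.2]
```

View pics/l.png

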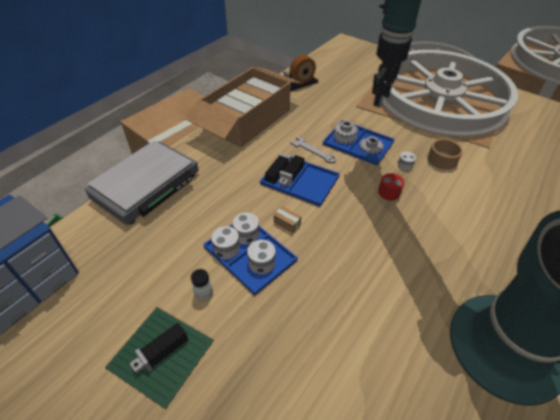

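>>> move_arm --targets '[{"x": 0,"y": -35,"z": -5,"wx": -3,"wy": 0,"wz": 0,"jaw": -0.1},{"x": 0,"y": -70,"z": -9,"wx": -6,"wy": 0,"wz": 0,"jaw": -0.1},{"x": 0,"y": -105,"z": -14,"wx": -10,"wy": 0,"wz": 0,"jaw": -0.1},{"x": 0,"y": -140,"z": -18,"wx": -13,"wy": 0,"wz": 0,"jaw": -0.1},{"x": 0,"y": -175,"z": -23,"wx": -16,"wy": 0,"wz": 0,"jaw": -0.1},{"x": 0,"y": -210,"z": -28,"wx": -20,"wy": 0,"wz": 0,"jaw": -0.1},{"x": 0,"y": -245,"z": -32,"wx": -24,"wy": 0,"wz": 0,"jaw": -0.1},{"x": 0,"y": -280,"z": -37,"wx": -28,"wy": 0,"wz": 0,"jaw": -0.1},{"x": 0,"y": -315,"z": -42,"wx": -31,"wy": 0,"wz": 0,"jaw": -0.1},{"x": 0,"y": -350,"z": -46,"wx": -35,"wy": 0,"wz": 0,"jaw": -0.1},{"x": 0,"y": -383,"z": -51,"wx": -38,"wy": 0,"wz": 0,"jaw": -0.1},{"x": 0,"y": -383,"z": -51,"wx": -38,"wy": 0,"wz": 0,"jaw": -0.1}]'

```text
time_s: 23.53
position: [0.5104, 0.017, 0.1575]
orientation: [[-0.001, 0.677, -0.736], [0.004, -0.736, -0.677], [-1.0, -0.004, -0.002]]
wrist_force: [0.4, 1.4, -1.0]
grip_width: 0.0469
```

```bash
python3 g.py .513 .396 .11 -10.4
```

```text
now [0.5104 0.017  0.1575] yaw -47.4 t 23.5333 w 0.0469 F [ 0.4  1.4 -1. ] j7 -1.09
[  49.1 -276.8 -258.5] [-37.   -0.2   0.2]
```

>>> move_arm --targets '[{"x": 0,"y": -28,"z": -26,"wx": -4,"wy": 0,"wz": 0,"jaw": -0.1},{"x": 0,"y": -56,"z": -52,"wx": -8,"wy": 0,"wz": 0,"jaw": -0.1},{"x": 0,"y": -84,"z": -79,"wx": -12,"wy": 0,"wz": 0,"jaw": -0.1},{"x": 0,"y": -112,"z": -105,"wx": -16,"wy": 0,"wz": 0,"jaw": -0.1},{"x": 0,"y": -140,"z": -131,"wx": -20,"wy": 0,"wz": 0,"jaw": -0.1},{"x": 0,"y": -168,"z": -157,"wx": -24,"wy": 0,"wz": 0,"jaw": -0.1},{"x": 0,"y": -196,"z": -183,"wx": -28,"wy": 0,"wz": 0,"jaw": -0.1},{"x": 0,"y": -224,"z": -210,"wx": -32,"wy": 0,"wz": 0,"jaw": -0.1},{"x": 10,"y": -250,"z": -234,"wx": -35,"wy": 0,"wz": 0,"jaw": -0.1},{"x": 20,"y": -278,"z": -260,"wx": -37,"wy": 0,"wz": 0,"jaw": -0.1},{"x": 40,"y": -278,"z": -260,"wx": -37,"wy": 0,"wz": 0,"jaw": -0.1},{"x": 50,"y": -278,"z": -260,"wx": -37,"wy": 0,"wz": 0,"jaw": -0.1}]'

```text
time_s: 24.53
position: [0.5158, 0.3915, 0.1047]
orientation: [[-0.004, 0.982, -0.188], [-0.001, -0.188, -0.982], [-1.0, -0.004, 0.002]]
wrist_force: [0.7, -1.0, -1.1]
grip_width: 0.0466
```

```bash
python3 - <<'E'
from h import *
[snap('top') for _ in range(4)]
E
python3 g.py .513 .396 .0245 -10.4
```

```text
now [0.5189 0.3879 0.1074] yaw -11.2 t 24.7333 w 0.0468 F [-0.   0.2  0.1] j7 -1.2
[82.9 -7.3 -7. ] [-0.8  0.1  0. ]
```

>>> move_arm --targets '[{"x": 10,"y": -7,"z": -7,"wx": -0.8,"wy": 0,"wz": 0,"jaw": -0.1},{"x": 25,"y": -7,"z": -7,"wx": -0.8,"wy": 0,"wz": 0,"jaw": -0.1},{"x": 40,"y": -7,"z": -7,"wx": -0.8,"wy": 0,"wz": 0,"jaw": -0.1},{"x": 60,"y": -7,"z": -7,"wx": -0.8,"wy": 0,"wz": 0,"jaw": -0.1},{"x": 75,"y": -7,"z": -7,"wx": -0.8,"wy": 0,"wz": 0,"jaw": -0.1},{"x": 82,"y": -7,"z": -7,"wx": -0.8,"wy": 0,"wz": 0,"jaw": -0.1},{"x": 83,"y": -7,"z": -7,"wx": -0.8,"wy": 0,"wz": 0,"jaw": -0.1},{"x": 83,"y": -7,"z": -7,"wx": -0.8,"wy": 0,"wz": 0,"jaw": -0.1},{"x": 83,"y": -7,"z": -7,"wx": -0.8,"wy": 0,"wz": 0,"jaw": -0.1}]'

```text
time_s: 25.48
position: [0.5131, 0.3983, 0.0256]
orientation: [[0.001, 0.984, -0.178], [0.001, -0.178, -0.984], [-1.0, 0.001, -0.001]]
wrist_force: [-0.6, 0.7, -0.3]
grip_width: 0.047
```

>>> move_arm --targets '[{"x": 0,"y": 0,"z": 0,"wx": 0,"wy": 0,"wz": 0,"jaw": 0},{"x": 0,"y": 0,"z": 0,"wx": 0,"wy": 0,"wz": 0,"jaw": 1},{"x": 0,"y": 0,"z": 0,"wx": 0,"wy": 0,"wz": 0,"jaw": 1},{"x": 0,"y": 0,"z": 0,"wx": 0,"wy": 0,"wz": 0,"jaw": 1},{"x": 0,"y": 0,"z": 0,"wx": 0,"wy": 0,"wz": 0,"jaw": 1},{"x": 0,"y": 0,"z": 0,"wx": 0,"wy": 0,"wz": 0,"jaw": 1}]' --newtons 40

```text
time_s: 25.98
position: [0.5135, 0.3983, 0.0261]
orientation: [[0.002, 0.984, -0.178], [0.001, -0.178, -0.984], [-1.0, 0.001, -0.001]]
wrist_force: [0.6, -1.3, 5.6]
grip_width: 0.0292
```

```bash
python3 g.py .513 .396 .15 -10.4 .533 -.1455 .15 8.6
```

```text
now [0.5135 0.3983 0.0261] yaw -10.3 t 25.9833 w 0.0292 F [ 0.6 -1.3  5.6] j7 -1.25
[-1.239e+02  1.000e-01  2.200e+00] [ 0.1 -0.1 -0.1]
[-124.4  116.3  531.5] [-18.9  -0.1  -0.1]
```

>>> move_arm --targets '[{"x": -8,"y": 0,"z": 0,"wx": 0,"wy": 0,"wz": 0,"jaw": 1},{"x": -30,"y": 0,"z": 0,"wx": 0,"wy": 0,"wz": 0,"jaw": 1},{"x": -60,"y": 0,"z": 0,"wx": 0,"wy": 0,"wz": 0,"jaw": 1},{"x": -90,"y": 0,"z": 0,"wx": 0,"wy": 0,"wz": 0,"jaw": 1},{"x": -115,"y": 3,"z": 15,"wx": -1,"wy": 0,"wz": 0,"jaw": 1},{"x": -124,"y": 10,"z": 45,"wx": -2,"wy": 0,"wz": 0,"jaw": 1},{"x": -124,"y": 18,"z": 80,"wx": -3,"wy": 0,"wz": 0,"jaw": 1},{"x": -124,"y": 25,"z": 115,"wx": -4,"wy": 0,"wz": 0,"jaw": 1},{"x": -124,"y": 33,"z": 150,"wx": -5,"wy": 0,"wz": 0,"jaw": 1},{"x": -124,"y": 40,"z": 185,"wx": -6,"wy": 0,"wz": 0,"jaw": 1},{"x": -124,"y": 48,"z": 220,"wx": -7,"wy": 0,"wz": 0,"jaw": 1},{"x": -124,"y": 56,"z": 255,"wx": -8,"wy": 0,"wz": 0,"jaw": 1}]'

```text
time_s: 26.98
position: [0.5216, 0.135, 0.1489]
orientation: [[-0.001, 0.999, -0.038], [-0.001, -0.038, -0.999], [-1.0, -0.001, 0.001]]
wrist_force: [0.7, 0.2, -1.1]
grip_width: 0.0292
```

```bash
python3 g.py .533 -.143 .15 8.6
```

```text
now [0.5216 0.135  0.1489] yaw -2.2 t 26.9833 w 0.0292 F [ 0.7  0.2 -1.1] j7 -0.66
[ -1.   22.  277.4] [-10.8   0.    0.1]
```

>>> move_arm --targets '[{"x": 0,"y": 3,"z": 35,"wx": -1.5,"wy": 0,"wz": 0,"jaw": 1},{"x": 0,"y": 6,"z": 70,"wx": -3,"wy": 0,"wz": 0,"jaw": 1},{"x": 0,"y": 8,"z": 105,"wx": -4.5,"wy": 0,"wz": 0,"jaw": 1},{"x": 0,"y": 11,"z": 140,"wx": -6,"wy": 0,"wz": 0,"jaw": 1},{"x": 0,"y": 14,"z": 175,"wx": -7.5,"wy": 0,"wz": 0,"jaw": 1},{"x": 0,"y": 17,"z": 210,"wx": -9,"wy": 0,"wz": 0,"jaw": 1},{"x": 0,"y": 20,"z": 245,"wx": -10,"wy": 0,"wz": 0,"jaw": 1},{"x": 0,"y": 22,"z": 267,"wx": -10.8,"wy": 0,"wz": 0,"jaw": 1},{"x": 10,"y": 22,"z": 277,"wx": -10.8,"wy": 0,"wz": 0,"jaw": 1},{"x": 35,"y": 22,"z": 277,"wx": -10.8,"wy": 0,"wz": 0,"jaw": 1},{"x": 60,"y": 22,"z": 277,"wx": -10.8,"wy": 0,"wz": 0,"jaw": 1},{"x": 70,"y": 22,"z": 277,"wx": -10.8,"wy": 0,"wz": 0,"jaw": 1}]'

```text
time_s: 27.98
position: [0.5309, -0.1397, 0.0757]
orientation: [[-0.005, 0.989, 0.149], [0.002, 0.149, -0.989], [-1.0, -0.005, -0.003]]
wrist_force: [-1.0, 0.5, -1.7]
grip_width: 0.0291
```

```bash
python3 - <<'E'
from h import *
[snap('top') for _ in range(3)]
d=snap('side');cv2.imwrite('pics/n.png',cv2.resize(cv2.cvtColor(d['img'],4)[110:230,240:380],None,fx=5,fy=5,interpolation=2))
d=snap('top');cv2.imwrite('pics/n2.png',cv2.resize(cv2.cvtColor(d['img'],4)[130:250,270:410],None,fx=5,fy=5,interpolation=2))
E
python3 g.py .533 -.143 .0255 8.6
```

```text
now [ 0.5345 -0.1399  0.08  ] yaw 8.6 t 28.2333 w 0.0293 F [ 0.3 -0.8 -1.7] j7 -0.02
[54.5 -2.   2.8] [ 0.   0.  -0.1]
```

View pics/n.png

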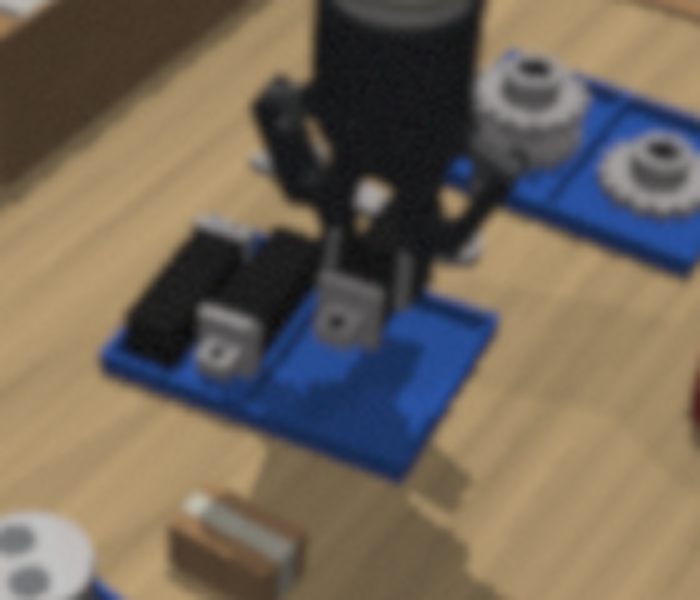

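View pics/n2.png

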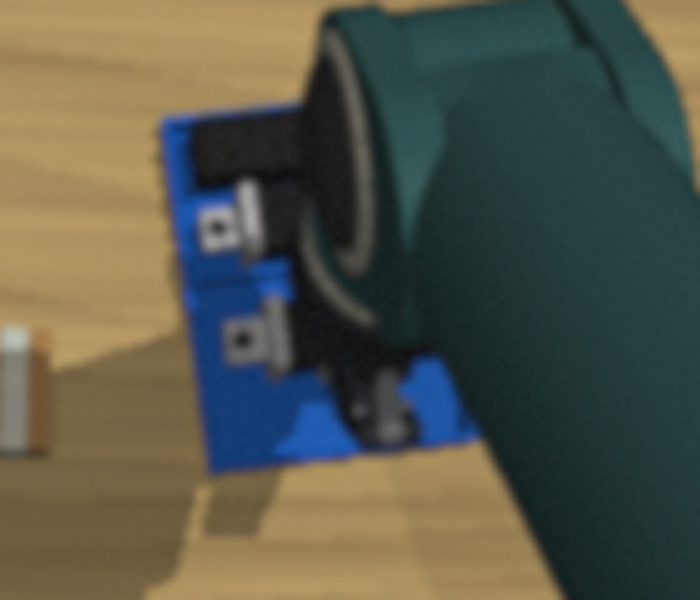

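>>> move_arm --targets '[{"x": 12,"y": -2,"z": 3,"wx": 0,"wy": 0,"wz": 0,"jaw": 1},{"x": 27,"y": -2,"z": 3,"wx": 0,"wy": 0,"wz": 0,"jaw": 1},{"x": 40,"y": -2,"z": 3,"wx": 0,"wy": 0,"wz": 0,"jaw": 1},{"x": 47,"y": -2,"z": 3,"wx": 0,"wy": 0,"wz": 0,"jaw": 1},{"x": 50,"y": -2,"z": 3,"wx": 0,"wy": 0,"wz": 0,"jaw": 1},{"x": 51,"y": -2,"z": 3,"wx": 0,"wy": 0,"wz": 0,"jaw": 1},{"x": 51,"y": -2,"z": 3,"wx": 0,"wy": 0,"wz": 0,"jaw": 1},{"x": 51,"y": -2,"z": 3,"wx": 0,"wy": 0,"wz": 0,"jaw": 1}]'

```text
time_s: 28.9
position: [0.5325, -0.1439, 0.0284]
orientation: [[0.001, 0.989, 0.149], [-0.0, 0.149, -0.989], [-1.0, 0.001, 0.0]]
wrist_force: [-0.4, 0.0, -2.0]
grip_width: 0.0291
```

```bash
python3 g.py .533 -.143 .0255 8.6
```

```text
now [ 0.5325 -0.1439  0.0284] yaw 8.6 t 28.9 w 0.0291 F [-0.4  0.  -2. ] j7 -0.07
[ 2.9  0.6 -0.8] [-0.  0. -0.]
```

>>> move_arm --targets '[{"x": 0.6,"y": 0,"z": 0,"wx": 0,"wy": 0,"wz": 0,"jaw": 1},{"x": 1.2,"y": 0,"z": 0,"wx": 0,"wy": 0,"wz": 0,"jaw": 1},{"x": 1.8,"y": 0,"z": 0,"wx": 0,"wy": 0,"wz": 0,"jaw": 1},{"x": 2.3,"y": 0,"z": 0,"wx": 0,"wy": 0,"wz": 0,"jaw": 1},{"x": 2.7,"y": 0,"z": 0,"wx": 0,"wy": 0,"wz": 0,"jaw": 1},{"x": 2.7,"y": 0,"z": 0,"wx": 0,"wy": 0,"wz": 0,"jaw": 1},{"x": 2.7,"y": 0,"z": 0,"wx": 0,"wy": 0,"wz": 0,"jaw": 1}]'

```text
time_s: 29.48
position: [0.5322, -0.1441, 0.0261]
orientation: [[0.0, 0.989, 0.149], [-0.001, 0.149, -0.989], [-1.0, 0.0, 0.001]]
wrist_force: [-1.5, 0.0, 5.5]
grip_width: 0.0288
```

>>> move_arm --targets '[{"x": 0,"y": 0,"z": 0,"wx": 0,"wy": 0,"wz": 0,"jaw": 0.1},{"x": 0,"y": 0,"z": 0,"wx": 0,"wy": 0,"wz": 0,"jaw": 0},{"x": 0,"y": 0,"z": 0,"wx": 0,"wy": 0,"wz": 0,"jaw": -0.05},{"x": -3,"y": 0,"z": 0,"wx": 0,"wy": 0,"wz": 0,"jaw": -0.05},{"x": -15,"y": 0,"z": 0,"wx": 0,"wy": 0,"wz": 0,"jaw": -0.05},{"x": -35,"y": 0,"z": 0,"wx": 0,"wy": 0,"wz": 0,"jaw": -0.05},{"x": -70,"y": 0,"z": 0,"wx": 0,"wy": 0,"wz": 0,"jaw": -0.05},{"x": -110,"y": 0,"z": 0,"wx": 0,"wy": 0,"wz": 0,"jaw": -0.05},{"x": -150,"y": 0,"z": 0,"wx": 0,"wy": 0,"wz": 0,"jaw": -0.05}]'

```text
time_s: 30.23
position: [0.5315, -0.1435, 0.1773]
orientation: [[-0.001, 0.989, 0.149], [0.001, 0.149, -0.989], [-1.0, -0.001, -0.001]]
wrist_force: [0.8, -0.7, 0.4]
grip_width: 0.0448
```

```bash
python3 g.py .42 -.5 .25 8.6
```

```text
now [ 0.5315 -0.1435  0.1773] yaw 8.6 t 30.2333 w 0.0448 F [ 0.8 -0.7  0.4] j7 0.07
[ -72.8 -163.5  335.8] [-0. -0.  0.]
```

>>> move_arm --targets '[{"x": -70,"y": -160,"z": 335,"wx": 0,"wy": 0,"wz": 0,"jaw": -0.05},{"x": -70,"y": -160,"z": 335,"wx": 0,"wy": 0,"wz": 0,"jaw": -0.05},{"x": -70,"y": -160,"z": 335,"wx": 0,"wy": 0,"wz": 0,"jaw": -0.05},{"x": -70,"y": -160,"z": 335,"wx": 0,"wy": 0,"wz": 0,"jaw": -0.05},{"x": -70,"y": -160,"z": 335,"wx": 0,"wy": 0,"wz": 0,"jaw": -0.05},{"x": -70,"y": -160,"z": 335,"wx": 0,"wy": 0,"wz": 0,"jaw": -0.05},{"x": -70,"y": -160,"z": 335,"wx": 0,"wy": 0,"wz": 0,"jaw": -0.05},{"x": -70,"y": -160,"z": 335,"wx": 0,"wy": 0,"wz": 0,"jaw": -0.05},{"x": -70,"y": -160,"z": 335,"wx": 0,"wy": 0,"wz": 0,"jaw": -0.05},{"x": -70,"y": -160,"z": 335,"wx": 0,"wy": 0,"wz": 0,"jaw": -0.05},{"x": -70,"y": -160,"z": 335,"wx": 0,"wy": 0,"wz": 0,"jaw": -0.05}]'

```text
time_s: 31.15
position: [0.4213, -0.5025, 0.2461]
orientation: [[0.0, 0.99, 0.142], [-0.002, 0.142, -0.99], [-1.0, 0.0, 0.002]]
wrist_force: [-0.6, 0.5, 0.1]
grip_width: 0.0448
```

Run:
```python
from h import *
D={c:snap(c) for c in('top','side')}
for c in D: cv2.imwrite(f'pics/fin_{c}.png',cv2.cvtColor(D[c]['img'],4))
a=cv2.cvtColor(D['top']['img'],4);cv2.imwrite('pics/fin_z.png',cv2.resize(a[130:260,140:470],None,fx=2.4,fy=2.4,interpolation=2))
def loc(o,p):
    c,s=np.cos(o[2]),np.sin(o[2]);d=np.array(p[:2])-o[:2];return np.round([c*d[0]+s*d[1],-s*d[0]+c*d[1]],4)
T=dict(piston=(.487,.129,-.17),sprocket=(.486,-.376,.068),footpeg=(.533,-.1455,.15))
for n,p,z in(('piston',(.487,.129,0),.004),('sprocket',(.486,-.376,0),.004),('footpeg',(.533,-.1455,1.72),.004),('jar',(.537,.254,0),0),('carton',(.511,.0025,.03),0)):
    for k in D:
        m=part(k,D[k],n,np.array(p[:2]))
        if m is not None:
            r=fit([(D[k],m)],M[n],p,z,n in('footpeg','carton'));print(n,k,np.round(r[0],4),round(r[1],3),loc(T[n],r[0]) if n in T else '')
```

```text
piston top [0.4873 0.1296 0.    ] 0.954 [0.0002 0.0007]
piston side [0.491  0.1273 0.    ] 0.92 [ 0.0043 -0.001 ]
sprocket top [ 0.4854 -0.3779  0.    ] 0.949 [-0.0007 -0.0019]
sprocket side [ 0.4879 -0.3807  0.    ] 0.875 [ 0.0016 -0.0048]
footpeg top [ 0.5313 -0.1467  1.699 ] 0.9 [-0.0018 -0.0009]
footpeg side [ 0.5334 -0.1494  1.7027] 0.939 [-0.0002 -0.0039]
jar top [0.5365 0.2554 0.    ] 0.892 
jar side [0.5384 0.2586 0.    ] 0.905 
carton top [0.5109 0.0026 0.029 ] 0.975 
carton side [0.5138 0.0016 0.0236] 0.956
```

View pics/fin_z.png

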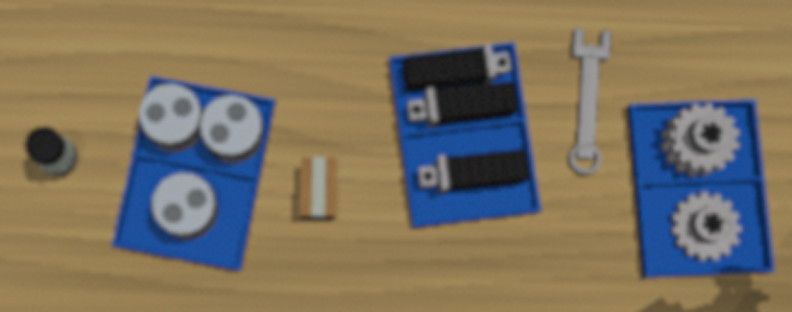

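View pics/fin_side.png

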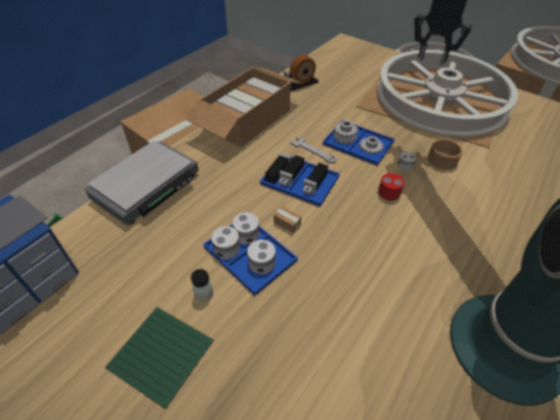

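The pictures show all three parts flat in their trays (top crop: piston 183,205, foot peg 475,172, sprocket 706,225). The mat is empty, and the jar, carton and spanner are where they were.

```bash
python3 -c "
from station import env
print(env.hand_in())"
```

```text
the job is handed in; nothing more can be done
None
```

The piston, sprocket and foot peg are each back flat in the front place of their own tray, the same way up as before. I handed the job in at about 31 s on the robot's clock.

**Order:** I set the foot peg down and released it on the mat. Then I moved the piston to the piston tray, the sprocket to the sprocket tray, and the foot peg from the mat to its own tray. Each part was lowered slowly until the force reading showed contact (at most about 6 N when read), then released.

**Last checks:**
- **Position:** The top camera puts each part within 2 mm of its place's centre. The side camera disagrees by up to 5 mm. I put that down to calibration, because it showed similar offsets for things I never moved.
- **Bystanders:** The jar and carton fits match where they stood at the start. I checked the spanner only by eye, and it looks unmoved. The red piston and the small piston were not touched.
- **Sprocket grip:** The gripper read 31.9 mm on the 34 mm collar, a little narrow. The sprocket still hung level and sits flat.

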